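Pack the hair rollers under the cantilever tray

ROBOT

A 6-joint arm with a two-finger parallel gripper is mounted at the origin on the work surface. World frame = base frame: x ahead of the robot, y to its left, z up, the work surface at z = 0. Lengths are in m, angles in rad, forces in N, time in s.
With the tool pointing down it reaches from about 0.375 to 0.75 m from the base axis. Payload 9 kg.
Tool frame: the origin (TCP) lies on the centre line of the jaws, within the pads' length; the fingertips stand 11 mm ahead of it and the grasp point (between the pads) lies 8 mm behind it; z points along the fingers, y is the direction in which the jaws open and shut (so a half turn about z gives the same grasp; the last joint's range is limited). The gripper opens to 85 mm and grips with 20 to 120 N. Pads are 22 mm wide; open, the fingers measure 114 mm over their backs; the gripper's body (76 mm by 85 mm) begins 54 mm behind the grasp point. The pads swing forward as they close: fully open they stand 13 mm farther back than shut.
Start: joints at [0.898, 0.104, 0.097, 1.564, 0, 1.353], TCP at [0.264, 0.539, 0.242] pointing down, gripper open.
Joint ranges: [-2.99, 2.99], [-0.84, 1.86], [-1.1, 1.16], [-1.84, 2.11], [-1.51, 1.56], [-3.14, 3.14]. Speed limits (rad/s): [2.22, 2.22, 2.57, 3.14, 3.14, 3.14].

INTERFACE

Orientations are given as [roll, pitch, yaw] about the fixed x, y, z axes, in that order (R = Rz(yaw) Ry(pitch) Rx(roll)).
In Python, from bench import r gives the robot as it stands. The module is installed in compiled form; this text tells all that it offers.
- The arm moves only by the tool carry_out, never from a script. Its argument "increments" is a list of rows, each a list of 7 numbers: the opening, from 0 (shut) to 1 (fully open), then the shift along the tool's x, y, z in m, then the turn, a rotation vector about the tool's x, y, z in rad. In form: [[claw, dx, dy, dz, rx, ry, rz], ...]. A call has 1 to 20 rows; each row is the pose to reach, as a shift and turn from the pose commanded when the call began, along the tool's axes at that moment; what a row does not reach only later rows make up. A row lasts 1/10 s, in which the tool goes at most 50 mm and 8.59 degrees, less where a joint would pass 70% of its speed; a pose out of reach is approached as far as the arm can. A call with a gripper value outside its range is refused whole. The fingers move at their own pace and stop on an object; "grip_force" is the grip in N (left out, the last holds). Time passes only in rows, so rows that repeat a pose let the fingers close. It gives the time, the measured TCP pose, the force and the opening at its end, in the units of the state.
- r.state(): the state, without advancing time (a new reading comes with each control period).
- r.grab_frame(name): name is "side" or "top"; returns (picture, depth): 420x560x3 uint8, red, green, blue; 420x560 float32, m along the optical axis (not along the pixel's ray), 0 where there is no reading.
- r.get_calibration(name): a dict with "fx", "fy", "cx", "cy" (pixels), "k1" (the pictures are not rectified: a ray, as slopes to the right and down, at radius r is drawn at 1 + k1 r^2 times it, then the intrinsics apply), "R" (3x3) and "t" (3): a world point X has camera coordinates R X + t. Camera axes: x right, y down, z forward; pixel columns grow to the right and rows downward; lengths in m; the calibration is good to about 2 mm. A picture is of the moment at which its call begins. get_calibration takes no time and is no camera call.
- r.hand_in(): hands the job in, once; it reports no verdict.
The state is a dict: "clock": time; "joints": joint angles; "dq": joint speeds; "joint_efforts": joint torques, N m; "eef_pos": TCP position; "orientation": TCP orientation; "force": force on the tool from outside, world axes, zero at the start; "wrist_torque": the same for the moment, N m; "finger_gap": opening from 0.0 (shut) to 1.0 (fully open).
Only numpy, scipy, OpenCV 4.12 (cv2) and the standard library are available. Lean on these libraries where they do the work, as an engineer would, in place of code of your own. Each camera call takes 0.05 s, during which the arm holds its last target.

TASK

Pack away the hair rollers: swing the vanity box's top tray up and over to its open rest, stack every roller lying on the mat in the middle compartment - three lying side by side on its floor, lengthwise with the box, and each further one saddled in the gap between two of them - then swing the tray back and lower it fully closed. The long clip from the mat goes flat into the empty end pocket of the tray. Leave the other things on the shelf where they stand.

Things in the scene. Friction and masses are not known exactly. Their poses are not given: they have to be found in the camera images.
- bay (a point): centre of the floor of the vanity box's middle compartment: 118 mm long (x) by 101 mm wide (y) between two cross partitions, so it takes three rollers side by side across y (axes along x) with 5 mm to spare and 29 mm beyond each roller end; walls rise 66 mm above this point. z up, 4 mm above the shelf. The tray swings open to +y
- vanity_box: wooden box 258 mm long (x), 109 mm wide (y), 70 mm high, fixed on the shelf, with a handled top tray on link arms; the two end pockets beside the middle compartment are full. Origin under its centre; axes as those of bay
- tray_arm (a joint): angle of the links that carry the tray (rad): 0 closed, 1.833 fully open. Parallel links, 108 mm long, keep it level on an arc: closed, they rise at 45 degrees towards the box's -y; they swing over the top and stop 30 degrees above level on the +y side. The 0.32 kg tray rests by its weight at either end stop and sinks slowly to one of them when let go between
- tray_handle (a point): middle of the tray's handle bar: along the box's x, 80 mm free between posts, 12 mm wide (y) and high; 121 mm above the compartment floor when closed, tray rim 26 mm and tray floor 51 mm below it. At angle a the tray, not turning, has moved from closed 108*(0.707-cos(0.785+a)) mm along the box's +y and 108*(sin(0.785+a)-0.707) mm up: open 170 mm to +y, 22 mm lower; peak +32 mm
- roller1_c (a point): hair roller: white ribbed plastic cylinder with flat closed ends, 60 mm long, 32 mm diameter, 30 g, lying on its side; the point is its centre, its x axis runs along the cylinder. All rollers are alike; four or five of the five are present (None from the start: absent)
- roller2_c (a point): hair roller: white ribbed plastic cylinder with flat closed ends, 60 mm long, 32 mm diameter, 30 g, lying on its side; the point is its centre, its x axis runs along the cylinder. All rollers are alike; four or five of the five are present (None from the start: absent)
- roller3_c (a point): hair roller: white ribbed plastic cylinder with flat closed ends, 60 mm long, 32 mm diameter, 30 g, lying on its side; the point is its centre, its x axis runs along the cylinder. All rollers are alike; four or five of the five are present (None from the start: absent)
- roller4_c (a point): hair roller: white ribbed plastic cylinder with flat closed ends, 60 mm long, 32 mm diameter, 30 g, lying on its side; the point is its centre, its x axis runs along the cylinder. All rollers are alike; four or five of the five are present (None from the start: absent)
- roller5_c (a point): hair roller: white ribbed plastic cylinder with flat closed ends, 60 mm long, 32 mm diameter, 30 g, lying on its side; the point is its centre, its x axis runs along the cylinder. All rollers are alike; four or five of the five are present (None from the start: absent)
- clip_c (a point): aluminium sectional hair clip lying flat, 80 mm long (x), 14 mm wide (y) and high, 20 g; the point is its centre
- tray_pocket (a point): centre of the floor of the tray's empty end pocket (at the box's -x end; hairpins lie in the other one): 61 mm (x) by 101 mm (y) inside, so the clip fits along y; tray walls rise 25 mm, its divider 18 mm above this point; it moves with the tray. Axes as those of the box
- perfume: glass perfume bottle with stopper, 45 x 30 x 98 mm, bystander; origin under its centre
- ring_bowl: white ceramic ring bowl, 80 mm across, 32 mm high, bystander; origin under its centre
- polish: small nail-polish bottle, 26 mm diameter, 62 mm high, standing beside the mat and the rollers, bystander; origin under its centre
- spare_comb: black comb lying flat, 160 x 32 mm, 5 mm thick, bystander; origin under its centre line
- cream_jar: cream jar, 56 mm diameter, 45 mm high, bystander; origin under its centre
- mat: grey mat 330 (x) x 320 (y) mm, 3 mm thick, fixed on the shelf, on which the rollers lie; origin under its centre
Mind the look-alikes: they are no part of the job. There is more than one size of the part that bears clip_c; the job needs the smallest.

How it is judged:
On the way, in this order (a step that is already met when the one before it is completed fails the run):
1. the tray is swung fully open (value of joint tray_arm above 1.75 rad), for 0.3 s.
2. with the tray open, every roller lies in the middle compartment: lengthwise, on the floor or saddled on two others (value of joint tray_arm above 1.7 rad and x of roller1_c in the frame of bay between -0.034 and 0.034 m and y of roller1_c in the frame of bay between -0.04 and 0.04 m and angle between the x axis of each of roller1_c, roller2_c, roller3_c, roller4_c, roller5_c and the x axis of bay, either way round below 0.15 rad and (z of roller1_c in the frame of bay between 0.01 and 0.02 m or z of roller1_c in the frame of bay between 0.039 and 0.047 m) and x of roller2_c in the frame of bay between -0.034 and 0.034 m and y of roller2_c in the frame of bay between -0.04 and 0.04 m and (z of roller2_c in the frame of bay between 0.01 and 0.02 m or z of roller2_c in the frame of bay between 0.039 and 0.047 m) and x of roller3_c in the frame of bay between -0.034 and 0.034 m and y of roller3_c in the frame of bay between -0.04 and 0.04 m and (z of roller3_c in the frame of bay between 0.01 and 0.02 m or z of roller3_c in the frame of bay between 0.039 and 0.047 m) and x of roller4_c in the frame of bay between -0.034 and 0.034 m and y of roller4_c in the frame of bay between -0.04 and 0.04 m and (z of roller4_c in the frame of bay between 0.01 and 0.02 m or z of roller4_c in the frame of bay between 0.039 and 0.047 m) and x of roller5_c in the frame of bay between -0.034 and 0.034 m and y of roller5_c in the frame of bay between -0.04 and 0.04 m and (z of roller5_c in the frame of bay between 0.01 and 0.02 m or z of roller5_c in the frame of bay between 0.039 and 0.047 m)), for 0.4 s.
At the end, for the whole second after the job is handed in: Tray closed (0.05 rad); every roller in the middle compartment, lengthwise (0.15 rad), on the floor (centre 10 to 20 mm up) or saddled on two others (39 to 47 mm); the clip in the tray's empty end pocket, centre under 16 mm above its floor; bystanders not shifted over 50 mm or tipped (value of joint tray_arm below 0.05 rad and x of roller1_c in the frame of bay between -0.034 and 0.034 m and y of roller1_c in the frame of bay between -0.04 and 0.04 m and angle between the x axis of each of roller1_c, roller2_c, roller3_c, roller4_c, roller5_c and the x axis of bay, either way round below 0.15 rad and (z of roller1_c in the frame of bay between 0.01 and 0.02 m or z of roller1_c in the frame of bay between 0.039 and 0.047 m) and x of roller2_c in the frame of bay between -0.034 and 0.034 m and y of roller2_c in the frame of bay between -0.04 and 0.04 m and (z of roller2_c in the frame of bay between 0.01 and 0.02 m or z of roller2_c in the frame of bay between 0.039 and 0.047 m) and x of roller3_c in the frame of bay between -0.034 and 0.034 m and y of roller3_c in the frame of bay between -0.04 and 0.04 m and (z of roller3_c in the frame of bay between 0.01 and 0.02 m or z of roller3_c in the frame of bay between 0.039 and 0.047 m) and x of roller4_c in the frame of bay between -0.034 and 0.034 m and y of roller4_c in the frame of bay between -0.04 and 0.04 m and (z of roller4_c in the frame of bay between 0.01 and 0.02 m or z of roller4_c in the frame of bay between 0.039 and 0.047 m) and x of roller5_c in the frame of bay between -0.034 and 0.034 m and y of roller5_c in the frame of bay between -0.04 and 0.04 m and (z of roller5_c in the frame of bay between 0.01 and 0.02 m or z of roller5_c in the frame of bay between 0.039 and 0.047 m) and x of clip_c in the frame of tray_pocket between -0.031 and 0.031 m and y of clip_c in the frame of tray_pocket between -0.05 and 0.05 m and z of clip_c in the frame of tray_pocket between 0.002 and 0.016 m); the robot touches nothing.
It fails at once if the perfume is shifted or tipped over (distance of perfume from where it was at the start of the episode above 0.05 m or angle between perfume's own z axis and vertical above 0.7 rad).
It fails at once if the ring bowl is shifted or tipped over (distance of ring_bowl from where it was at the start of the episode above 0.05 m or angle between ring_bowl's own z axis and vertical above 0.7 rad).
It fails at once if the polish is shifted or tipped over (distance of polish from where it was at the start of the episode above 0.05 m or angle between polish's own z axis and vertical above 0.7 rad).
It fails at once if the spare comb is shifted or tipped over (distance of spare_comb from where it was at the start of the episode above 0.05 m or angle between spare_comb's own z axis and vertical above 0.7 rad).
It fails at once if the cream jar is shifted or tipped over (distance of cream_jar from where it was at the start of the episode above 0.05 m or angle between cream_jar's own z axis and vertical above 0.7 rad).
Of roller1, roller2, roller3, roller4, roller5 only 4 to 5 are there at a start; the rules pass over those that are not, and their reading is None.
At some moment in a run one of roller1, roller2, roller3, roller4, roller5 may be knocked a few centimetres aside while the robot is not near it.
Once in a run the grip may slacken for a moment while it holds something.
It also fails if it takes over 208 s, if anything falls off the work surface, if the arm or the gripper's body presses on something with over 40 N, if the wrist force passes 120 N, or if a joint passes its speed limit or range.

## Working session

There is one attempt and no reset: what is moved stays moved. The work goes in short steps, Python scripts to look and compute and a tool call to move; the robot and the scene stay as the last step left them, time stands still between calls to the robot, and variables do not carry over. Pictures are saved under pics/ and viewed, and the job is handed in when it is done.

Besides the shell and the picture viewer there is one more tool, called after "Request:" as name(argument=value, ...) on one line, values as JSON. carry_out: Moves the arm, as the interface text tells. Its arguments: {"type":"object","properties":{"increments":{"type":"array","items":{"type":"array","items":{"type":"number"}}},"grip_force":{"type":"number"}},"required":["increments"]}

```bash
ls; mkdir -p pics
python3 - <<'E'
from bench import r
import cv2,json
print(r.state())
for n in("side","top"):
    p,d=r.grab_frame(n); cv2.imwrite(f"pics/{n}0.png",p[:,:,::-1]); c=r.get_calibration(n); print(n,c)
E
```

```text
pics
{'clock': 0.0, 'joints': array([ 8.98302795e-01,  1.04708443e-01,  9.64470770e-02,  1.56387019e+00,
       -3.99513596e-05,  1.35313012e+00]), 'dq': array([ 0.00061846, -0.00034833, -0.0008415 ,  0.00044215, -0.00073153,
       -0.001506  ]), 'joint_efforts': array([ 1.57980256e-03, -5.56922507e+01,  5.03651798e+01,  1.65602850e-02,
       -3.67813354e-04, -9.87658467e-06]), 'eef_pos': array([0.26336588, 0.5387558 , 0.24150473]), 'orientation': array([-3.14028031e+00, -2.49335271e-04,  2.68676519e+00]), 'force': array([ 0.26432725,  0.87876652, -0.05793753]), 'wrist_torque': array([-0.00726807, -0.02181279, -0.05458119]), 'finger_gap': 0.9998522205619728}
side {'fx': 429.0792985668985, 'fy': 429.0792985668985, 'cx': 281.98443661208364, 'cy': 209.21994347317604, 'k1': 0.00950123671978835, 'R': array([[ 9.92816545e-01, -1.19646144e-01,  3.29549873e-04],
       [-7.17623005e-02, -5.97678689e-01, -7.98517600e-01],
       [ 9.57365169e-02,  7.92757835e-01, -6.01971373e-01]]), 't': array([-0.5657652 ,  0.12358913,  1.32699437])}
top {'fx': 394.814177886546, 'fy': 394.814177886546, 'cx': 279.25847403074914, 'cy': 209.66669057915982, 'k1': 0.012982995919984742, 'R': array([[ 0.02258303, -0.99969584, -0.00991123],
       [-0.98520406, -0.02056878, -0.17014665],
       [ 0.16989103,  0.01360701, -0.98536891]]), 't': array([-0.01980447,  0.56018469,  1.10394579])}
```

View pics/side0.png

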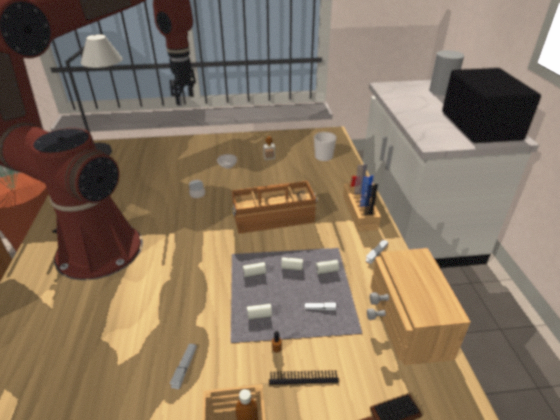

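View pics/top0.png

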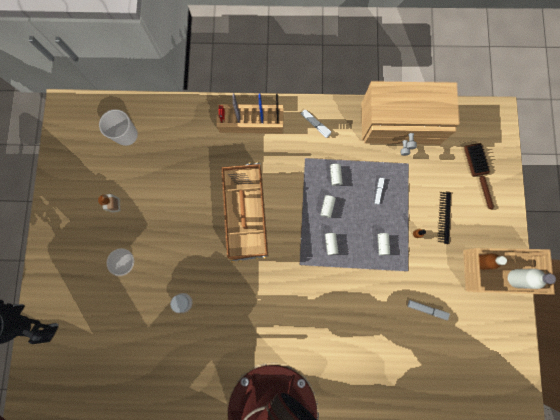

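```bash
cat > h.py <<'E'
import numpy as np, cv2
from bench import r
def K(c): return np.array([[c['fx'],0,c['cx']],[0,c['fy'],c['cy']],[0,0,1]])
def grab(n,save=None):
    p,d=r.grab_frame(n); 
    if save: cv2.imwrite(f"pics/{save}.png",p[:,:,::-1])
    return p,d
def ray(n,uv):
    c=r.get_calibration(n); uv=np.atleast_2d(np.float64(uv))
    q=cv2.undistortPoints(uv[:,None],K(c),np.array([c['k1'],0,0,0]))[:,0]
    d=np.c_[q,np.ones(len(q))]
    return -c['R'].T@c['t'], d@c['R']
def plane(n,uv,z):
    o,d=ray(n,uv); return o+d*((z-o[2])/d[:,2])[:,None]
def dep(n,uv,D):
    uv=np.atleast_2d(uv); o,d=ray(n,uv)
    i=np.int32(np.round(uv)); return o+d*D[i[:,1],i[:,0]][:,None]
def proj(n,X):
    c=r.get_calibration(n); X=np.atleast_2d(np.float64(X))
    return cv2.projectPoints(X,cv2.Rodrigues(c['R'])[0],c['t'],K(c),np.array([c['k1'],0,0,0]))[0][:,0]
def crop(img,x0,y0,x1,y1,s,name):
    cv2.imwrite(f"pics/{name}.png",cv2.resize(img[y0:y1,x0:x1,::-1],None,fx=s,fy=s,interpolation=cv2.INTER_CUBIC))
def cloud(n,D):
    h,w=D.shape; u,v=np.meshgrid(np.arange(w),np.arange(h))
    uv=np.c_[u.ravel(),v.ravel()].astype(float); o,d=ray(n,uv)
    P=(o+d*D.ravel()[:,None]).reshape(h,w,3); P[D==0]=np.nan; return P
E
python3 - <<'E'
from h import *
p=cv2.imread("pics/top0.png")[:,:,::-1]; crop(p,200,90,460,285,3,"top_c")
s=cv2.imread("pics/side0.png")[:,:,::-1]; crop(s,220,170,400,350,3.3,"side_c")
E
```

```text
(no output)
```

View pics/top_c.png

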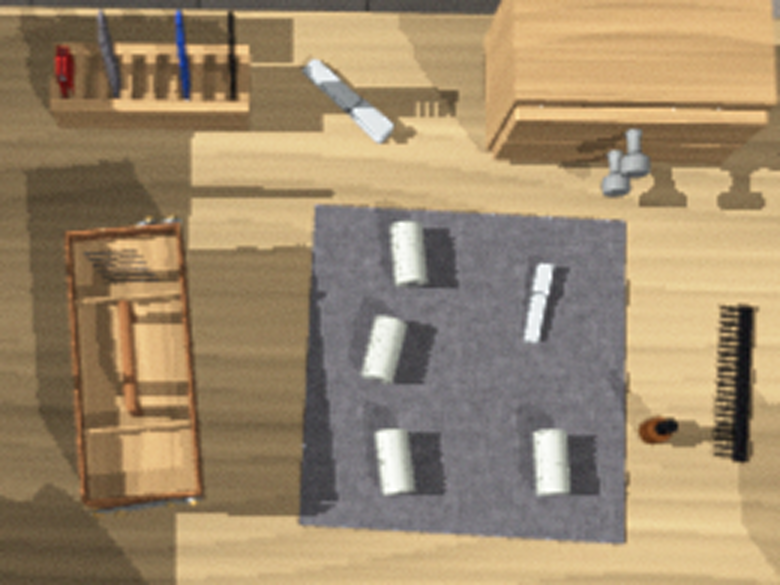

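View pics/side_c.png

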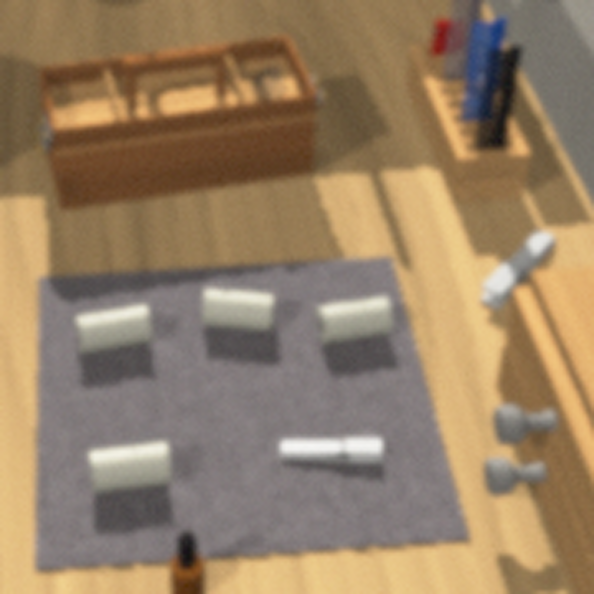

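```bash
cat > meas.py <<'E'
from h import *
def rect(P,m):
    q=P[m][:,:2]; return cv2.minAreaRect((q*1000).astype(np.float32)),len(q)
def rollers(save=None,ns=("top","side")):
    out={}
    for n in ns:
        p,D=grab(n,save and n+save); P=cloud(n,D)
        hsv=cv2.cvtColor(p,cv2.COLOR_RGB2HSV)
        white=(hsv[...,1]<70)&(hsv[...,2]>120)
        m=white&(P[...,2]>0.008)&(P[...,2]<0.05)&(P[...,0]>0.3)&(P[...,0]<0.8)&(P[...,1]<0.1)&(P[...,1]>-0.45)
        m=cv2.morphologyEx(m.astype(np.uint8),cv2.MORPH_OPEN,np.ones((2,2),np.uint8))
        k,L,st,ce=cv2.connectedComponentsWithStats(m)
        for i in range(1,k):
            if st[i,4]<40: continue
            (c,wh,a),_=rect(P,L==i)
            w,h=wh; ang=a if w>h else a+90
            ang=(ang+90)%180-90
            zz=np.nanmax(P[L==i][:,2])
            print(n,ce[i].round(0),"area",st[i,4],"c",np.round(c,1),"LxW",round(max(wh),1),round(min(wh),1),"yaw",round(ang,1),"zmax",round(zz,4))
if __name__=="__main__":
    rollers()
    for n in("top","side"):
        p,D=grab(n); P=cloud(n,D)
        m=(P[...,2]>0.09)&(P[...,2]<0.106)&(P[...,0]>0.35)&(P[...,0]<0.75)&(P[...,1]<0.2)&(P[...,1]>-0.0)
        m=cv2.morphologyEx(m.astype(np.uint8),cv2.MORPH_OPEN,np.ones((2,2),np.uint8))>0
        k,L,st,ce=cv2.connectedComponentsWithStats(m.astype(np.uint8)); i=1+np.argmax(st[1:,4])
        print(n,"rim",rect(P,L==i),np.nanmedian(P[L==i][:,2]))
        m=(P[...,2]>0.112)&(P[...,2]<0.135)&(P[...,0]>0.35)&(P[...,0]<0.75)&(P[...,1]<0.2)&(P[...,1]>-0.0)
        print(n,"handle",rect(P,m),np.nanmax(P[m][:,2]))
E
python3 meas.py
```

```text
top [337. 175.] area 201 c [ 678.9 -180.2] LxW 62.9 34.3 yaw 5.5 zmax 0.0398
top [381. 190.] area 112 c [ 633.1 -312.3] LxW 79.2 18.6 yaw -10.9 zmax 0.0216
top [329. 207.] area 217 c [ 576.9 -155.4] LxW 59.1 32.1 yaw -13.9 zmax 0.0393
top [332. 244.] area 209 c [ 466.6 -166.8] LxW 59.6 31.9 yaw 7.0 zmax 0.0391
top [385. 245.] area 226 c [ 468.9 -320.2] LxW 62.0 37.2 yaw 4.1 zmax 0.0407
side [292. 264.] area 211 c [ 581.8 -147.3] LxW 56.1 51.7 yaw -13.6 zmax 0.0373
side [328. 267.] area 233 c [nan nan] LxW 0.0 0.0 yaw -90.0 zmax 0.0372
side [254. 270.] area 215 c [ 472.5 -157.9] LxW 79.9 12.2 yaw 40.1 zmax 0.0367
side [259. 312.] area 275 c [ 473.4 -309.5] LxW 62.5 50.3 yaw 1.7 zmax 0.0371
side [323. 306.] area 137 c [ 637.9 -315. ] LxW 81.4 23.1 yaw -0.9 zmax 0.0201
top rim (((422.16546630859375, 126.98394775390625), (35.862030029296875, 25.67449188232422), 44.968711853027344), 38) 0.0911712654702026
top handle (((549.2929077148438, 91.35556030273438), (100.65740203857422, 12.243843078613281), 6.0463786125183105), 164) 0.13431043629879325
side rim (((603.6180419921875, 98.33734130859375), (372.39849853515625, 125.66336059570312), 40.66080856323242), 255) 0.09145445709028666
side handle (((550.1782836914062, 88.70013427734375), (101.6007308959961, 16.132230758666992), 5.297483921051025), 146) 0.13346430708015256
```

```bash
cat > m2.py <<'E'
from h import *
def sil(n,z=0.019,show=True):
    p,D=grab(n); P=cloud(n,D)
    hsv=cv2.cvtColor(p,cv2.COLOR_RGB2HSV)
    m=((hsv[...,1]<70)&(hsv[...,2]>115)).astype(np.uint8)
    k,L,st,ce=cv2.connectedComponentsWithStats(m)
    for i in range(1,k):
        if not 60<st[i,4]<600: continue
        ys,xs=np.where(L==i); c,_,_=cv2.minAreaRect(np.c_[xs,ys].astype(np.float32))
        for zz,l in((0.019,'r'),(0.010,'clip')):
            q=plane(n,np.c_[xs,ys],zz)[:,:2]*1000
            (cc,wh,a)=cv2.minAreaRect(q.astype(np.float32)); a=a if wh[0]>wh[1] else a+90
            a=(a+90)%180-90
            if 0.3<cc[0]/1000<0.85 and -.5<cc[1]/1000<.45: print(n,np.round(c),l,np.round(cc,1),np.round(q.mean(0),1),"LW",round(max(wh),1),round(min(wh),1),"yaw",round(a,1))
sil("top"); sil("side")
c=np.array([(66,233),(178,226),(202,500),(86,508)])/3+np.array([200,90])-0.33
print(plane("top",c,0.099).round(4))
E
python3 m2.py
```

```text
top [316. 123.] r [ 842.2 -114.4] [ 839.8 -115.6] LW 114.4 27.6 yaw 46.4
top [316. 123.] clip [ 845.9 -115.1] [ 843.5 -116.3] LW 115.3 27.8 yaw 46.4
top [408. 144.] r [ 778.1 -395.9] [ 778.3 -395.7] LW 76.9 37.5 yaw -39.7
top [408. 144.] clip [ 781.3 -398.8] [ 781.5 -398.6] LW 77.5 37.8 yaw -39.7
side [376. 251.] r [ 840.5 -127.3] [ 839.3 -129.1] LW 122.9 28.4 yaw 45.4
side [376. 251.] clip [ 844.6 -117.8] [ 843.3 -119.7] LW 124.1 28.7 yaw 45.4
side [379. 296.] r [ 792.3 -303.1] [ 792.1 -303.3] LW 54.9 34.1 yaw 12.3
side [379. 296.] clip [ 795.8 -295.5] [ 795.7 -295.6] LW 55.5 34.4 yaw 12.3
side [376. 312.] r [ 770.2 -354.7] [ 769.5 -354.4] LW 46.1 19.5 yaw -6.8
side [376. 312.] clip [ 773.6 -347.6] [ 772.9 -347.3] LW 46.6 19.7 yaw -6.8
[[0.6703 0.158  0.099 ]
 [0.6793 0.0521 0.099 ]
 [0.4217 0.0222 0.099 ]
 [0.4121 0.1276 0.099 ]]
```

```bash
sed -i 's/hsv\[...,2\]>115/hsv[...,2]>150/; /^c=np/d; /^print(plane/d' m2.py; python3 m2.py | grep -v "c.*[78][0-9][0-9]\.[0-9] "
python3 - <<'E'
from h import *
p,D=grab("top"); P=cloud("top",D)
m=(P[...,2]>0.112)&(P[...,2]<0.14)&(P[...,0]>0.35)&(P[...,0]<0.75)&(P[...,1]<0.2)&(P[...,1]>0)
ys,xs=np.where(m); print(xs.min(),xs.max(),ys.min(),ys.max())
q=plane("top",np.c_[xs,ys],0.131)[:,:2]*1000
print(cv2.minAreaRect(q.astype(np.float32)))
print(cv2.fitLine(q.astype(np.float32),cv2.DIST_L2,0,.01,.01).ravel())
# world->tool info
from scipy.spatial.transform import Rotation as R
print(R.from_euler('xyz',r.state()['orientation']).as_matrix().round(3))
crop(p,215,155,275,265,5,"tray")
E
```

```text
top [324. 130.] r [ 819.  -139.4] [ 816.7 -139.2] LW 46.8 27.0 yaw 44.2
top [335. 174.] r [ 679.5 -173.6] [ 679.8 -173.7] LW 62.7 29.4 yaw 4.9
top [335. 174.] clip [ 681.9 -174.8] [ 682.3 -174.9] LW 63.2 29.6 yaw 4.9
top [379. 191.] r [ 630.3 -305. ] [ 630.6 -305.3] LW 83.6 16.9 yaw -12.7
top [379. 191.] clip [ 632.3 -307.1] [ 632.7 -307.5] LW 84.3 17.0 yaw -12.7
top [327. 206.] r [ 581. -150.] [ 581.1 -149.9] LW 65.4 29.9 yaw -14.6
top [327. 206.] clip [ 582.7 -151. ] [ 582.8 -150.9] LW 65.9 30.1 yaw -14.6
top [330. 243.] r [ 468.3 -160. ] [ 468.2 -159.9] LW 62.9 28.5 yaw 7.3
top [330. 243.] clip [ 469.1 -161.1] [ 469.  -160.9] LW 63.4 28.7 yaw 7.3
top [383. 244.] r [ 471.1 -314.2] [ 471.2 -313.9] LW 62.7 29.3 yaw -1.2
top [383. 244.] clip [ 472.  -316.5] [ 472.1 -316.1] LW 63.2 29.5 yaw -1.2
top [123. 261.] r [404.8 447.4] [406.  446.5] LW 45.9 19.3 yaw -42.0
side [371. 256.] r [ 818.6 -147.5] [ 817.8 -146.3] LW 62.2 24.9 yaw 43.0
side [292. 262.] r [ 580.3 -145. ] [ 580.4 -145. ] LW 65.8 42.7 yaw -14.4
side [292. 262.] clip [ 581.7 -135.8] [ 581.8 -135.7] LW 66.5 43.1 yaw -14.4
side [327. 265.] r [ 684.3 -169.4] [ 682.5 -167.8] LW 67.7 38.6 yaw 4.6
side [327. 265.] clip [ 686.8 -160.5] [ 684.9 -158.8] LW 68.4 39.0 yaw 4.6
side [254. 267.] r [ 470.3 -154.8] [ 469.8 -153.9] LW 67.9 38.1 yaw 6.7
side [254. 267.] clip [ 470.6 -145.7] [ 470.1 -144.7] LW 68.6 38.5 yaw 6.7
side [320. 304.] r [ 632.6 -313.2] [ 632.9 -314.1] LW 84.6 23.6 yaw -6.8
side [320. 304.] clip [ 634.5 -305.7] [ 634.9 -306.6] LW 85.4 23.8 yaw -6.8
side [259. 309.] r [ 472.3 -309.9] [ 471.7 -309.2] LW 66.5 36.3 yaw 2.3
side [259. 309.] clip [ 472.6 -302.4] [ 472.  -301.6] LW 67.1 36.7 yaw 2.3
240 246 190 226
((548.9803466796875, 90.56329345703125), (100.10775756835938, 12.858473777770996), 5.659884452819824)
[9.94364619e-01 1.06014326e-01 5.48604858e+02 9.05856400e+01]
[[-0.898  0.439  0.   ]
 [ 0.439  0.898  0.   ]
 [ 0.     0.    -1.   ]]
```

View pics/tray.png

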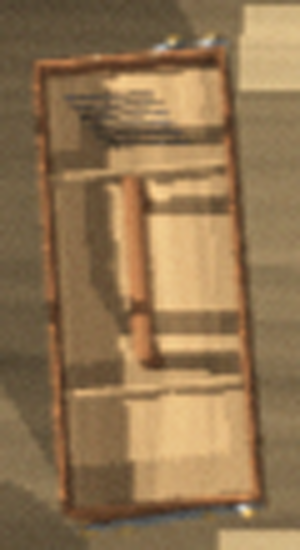

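```bash
cat > g.py <<'E'
import sys
from h import *
from scipy.spatial.transform import Rotation as R
# usage: g.py x y z yaw [x y z yaw ...]  -> increments from current measured pose
s=r.state(); p=s['eef_pos']; M=R.from_euler('xyz',s['orientation'])
print("t",round(s['clock'],2),"pos",p.round(4),"ori",s['orientation'].round(4),"gap",round(s['finger_gap'],3),"F",s['force'].round(1))
a=list(map(float,sys.argv[1:]))
for i in range(0,len(a),4):
    T=R.from_euler('xyz',[np.pi,0,a[i+3]])
    print((M.inv().apply(np.array(a[i:i+3])-p)).round(4),(M.inv()*T).as_rotvec().round(4))
E
python3 g.py 0.5487 0.0906 0.22 3.248 0.5487 0.0906 0.117 3.248
```

```text
t 0.55 pos [0.2636 0.5391 0.2423] ori [ 3.1415 -0.      2.6868] gap 1.0 F [-0.6  0.7 -0.3]
[-0.4532 -0.2776  0.0223] [ 1.000e-04  0.000e+00 -5.612e-01]
[-0.4532 -0.2776  0.1253] [ 1.000e-04  0.000e+00 -5.612e-01]
```

Request:
carry_out(increments=[[0.5,-0.045,-0.028,0,0,0,-0.06],[0.5,-0.09,-0.055,0,0,0,-0.12],[0.5,-0.135,-0.083,0,0,0,-0.18],[0.5,-0.18,-0.11,0,0,0,-0.24],[0.5,-0.225,-0.138,0,0,0,-0.3],[0.5,-0.27,-0.165,0,0,0,-0.36],[0.5,-0.315,-0.193,0,0,0,-0.42],[0.5,-0.36,-0.22,0,0,0,-0.48],[0.5,-0.405,-0.248,0.01,0,0,-0.53],[0.5,-0.453,-0.278,0.022,0,0,-0.561],[0.5,-0.453,-0.278,0.022,0,0,-0.561],[0.5,-0.453,-0.278,0.022,0,0,-0.561],[0.5,-0.453,-0.278,0.022,0,0,-0.561],[0.5,-0.453,-0.278,0.022,0,0,-0.561]], grip_force=60)

```text
clock: 1.95
eef_pos: [0.5481, 0.0911, 0.2207]
orientation: [3.141, 0.0, -3.035]
force: [-0.3, -0.3, 0.3]
finger_gap: 0.501
```

```bash
python3 g.py 0.5487 0.0906 0.117 3.248
python3 - <<'E'
from h import *
p,D=grab("top","t1"); p2,_=grab("side","s1"); crop(p2,180,100,360,250,4,"s1c")
E
```

```text
t 1.95 pos [0.5481 0.0911 0.2207] ori [ 3.1413e+00  4.0000e-04 -3.0347e+00] gap 0.501 F [-0.3 -0.3  0.3]
[-0.0005 -0.0005  0.1037] [0.0002 0.0004 0.0005]
```

View pics/s1c.png

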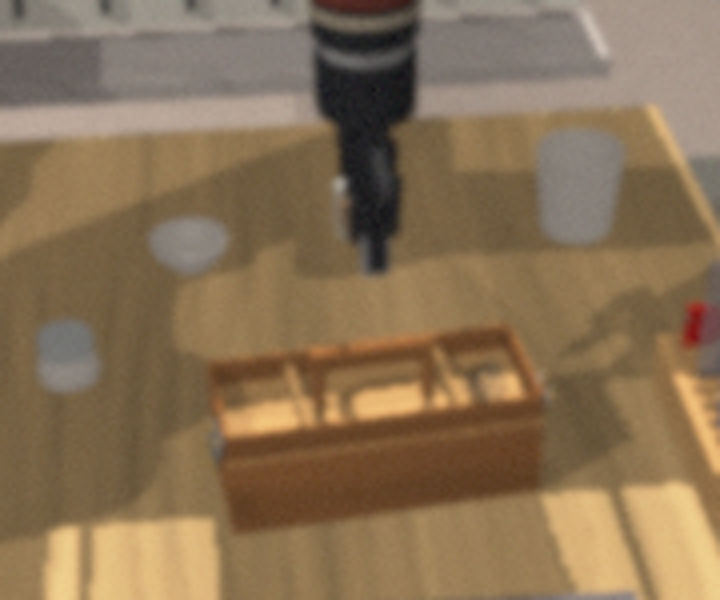

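Request:
carry_out(increments=[[0.5,0,0,0.03,0,0,0],[0.5,0,0,0.06,0,0,0],[0.5,0,0,0.08,0,0,0],[0.5,0,0,0.092,0,0,0],[0.5,0,0,0.1,0,0,0],[0.5,0,0,0.103,0,0,0],[0.5,0,0,0.103,0,0,0],[0.3,0,0,0.103,0,0,0],[0.2,0,0,0.103,0,0,0],[0.1,0,0,0.103,0,0,0],[0,0,0,0.103,0,0,0],[0,0,0,0.103,0,0,0],[0,0,0,0.103,0,0,0]], grip_force=60)

```text
clock: 3.35
eef_pos: [0.5488, 0.091, 0.1182]
orientation: [3.14, 0.002, -3.035]
force: [-1.1, 4.5, 4.6]
finger_gap: 0.126
```

Run:
```python
from h import *
s=r.state();print(s['eef_pos'],s['force'].round(1),s['finger_gap'])
# tool frame: y_tool=box y, z_tool=-up ; 36 steps with smoothing
N=38
rows=[]
for i in range(1,N+1):
    u=i/N; u=3*u*u-2*u**3
    a=1.81*u
    rows.append((round(.108*(.7071-np.cos(.7854+a)),3),round(-.108*(np.sin(.7854+a)-.7071),3)))
print(rows[:19]); print(rows[18]); print([(round(y-rows[18][0],3),round(z-rows[18][1],3)) for y,z in rows[19:]])
```

```text
[0.54884356 0.09096722 0.11823627] [-1.1  4.5  4.6] 0.1259244122538998
[(np.float64(0.0), np.float64(-0.0)), (np.float64(0.001), np.float64(-0.001)), (np.float64(0.002), np.float64(-0.002)), (np.float64(0.004), np.float64(-0.004)), (np.float64(0.007), np.float64(-0.006)), (np.float64(0.01), np.float64(-0.009)), (np.float64(0.013), np.float64(-0.011)), (np.float64(0.017), np.float64(-0.014)), (np.float64(0.022), np.float64(-0.017)), (np.float64(0.027), np.float64(-0.02)), (np.float64(0.033), np.float64(-0.022)), (np.float64(0.039), np.float64(-0.025)), (np.float64(0.045), np.float64(-0.027)), (np.float64(0.052), np.float64(-0.029)), (np.float64(0.059), np.float64(-0.03)), (np.float64(0.066), np.float64(-0.031)), (np.float64(0.074), np.float64(-0.032)), (np.float64(0.082), np.float64(-0.032)), (np.float64(0.089), np.float64(-0.031))]
(np.float64(0.089), np.float64(-0.031))
[(np.float64(0.008), np.float64(0.001)), (np.float64(0.015), np.float64(0.003)), (np.float64(0.023), np.float64(0.005)), (np.float64(0.03), np.float64(0.008)), (np.float64(0.036), np.float64(0.011)), (np.float64(0.042), np.float64(0.014)), (np.float64(0.048), np.float64(0.018)), (np.float64(0.053), np.float64(0.022)), (np.float64(0.058), np.float64(0.026)), (np.float64(0.062), np.float64(0.03)), (np.float64(0.066), np.float64(0.034)), (np.float64(0.069), np.float64(0.037)), (np.float64(0.072), np.float64(0.041)), (np.float64(0.075), np.float64(0.044)), (np.float64(0.076), np.float64(0.046)), (np.float64(0.078), np.float64(0.048)), (np.float64(0.079), np.float64(0.05)), (np.float64(0.079), np.float64(0.051)), (np.float64(0.08), np.float64(0.051))]
```

Request:
carry_out(increments=[[0,0,0.001,-0.001,0,0,0],[0,0,0.002,-0.002,0,0,0],[0,0,0.004,-0.004,0,0,0],[0,0,0.007,-0.006,0,0,0],[0,0,0.01,-0.009,0,0,0],[0,0,0.013,-0.011,0,0,0],[0,0,0.017,-0.014,0,0,0],[0,0,0.022,-0.017,0,0,0],[0,0,0.027,-0.02,0,0,0],[0,0,0.033,-0.022,0,0,0],[0,0,0.039,-0.025,0,0,0],[0,0,0.045,-0.027,0,0,0],[0,0,0.052,-0.029,0,0,0],[0,0,0.059,-0.03,0,0,0],[0,0,0.066,-0.031,0,0,0],[0,0,0.074,-0.032,0,0,0],[0,0,0.082,-0.032,0,0,0],[0,0,0.089,-0.031,0,0,0]])

```text
clock: 5.15
eef_pos: [0.5392, 0.1798, 0.1491]
orientation: [3.141, 0.001, -3.035]
force: [2.0, 0.6, 8.4]
finger_gap: 0.128
```

Request:
carry_out(increments=[[0,0,0.008,0.001,0,0,0],[0,0,0.015,0.003,0,0,0],[0,0,0.023,0.005,0,0,0],[0,0,0.03,0.008,0,0,0],[0,0,0.036,0.011,0,0,0],[0,0,0.042,0.014,0,0,0],[0,0,0.048,0.018,0,0,0],[0,0,0.053,0.022,0,0,0],[0,0,0.058,0.026,0,0,0],[0,0,0.062,0.03,0,0,0],[0,0,0.066,0.034,0,0,0],[0,0,0.069,0.037,0,0,0],[0,0,0.072,0.041,0,0,0],[0,0,0.075,0.044,0,0,0],[0,0,0.077,0.047,0,0,0],[0,0,0.079,0.05,0,0,0],[0,0,0.08,0.051,0,0,0],[0,0,0.08,0.051,0,0,0]])

```text
clock: 6.95
eef_pos: [0.5306, 0.2596, 0.0966]
orientation: [3.14, 0.0, -3.035]
force: [7.1, 4.7, -2.2]
finger_gap: 0.127
```

Request:
carry_out(increments=[[0.15,0,0,0,0,0,0],[0.2,0,0,0,0,0,0],[0.3,0,0,0,0,0,0],[0.4,0,0,0,0,0,0],[0.4,0,0,0,0,0,0],[0.4,0,0,0,0,0,0],[0.4,0,0,-0.03,0,0,0],[0.4,0,0,-0.07,0,0,0],[0.4,0,0,-0.11,0,0,0],[0.4,0,0,-0.13,0,0,0],[0.4,0,0,-0.13,0,0,0]])

```text
clock: 8.05
eef_pos: [0.5321, 0.2587, 0.2314]
orientation: [3.141, 0.006, -3.035]
force: [0.8, -1.4, -0.4]
finger_gap: 0.397
```

```bash
python3 - <<'E'
from h import *
p,D=grab("top","t2"); p2,D2=grab("side","s2"); crop(p2,180,100,360,250,4,"s2c");crop(p,130,130,330,290,3.5,"t2c")
E
python3 g.py 0.679 -0.173 0.13 1.655
```

```text
t 8.15 pos [0.5306 0.2584 0.2272] ori [ 3.1415e+00  4.0000e-04 -3.0354e+00] gap 0.399 F [ 0.5 -0.5 -0.5]
[-0.1018 -0.4447  0.0972] [4.0000e-04 2.0000e-04 1.5928e+00]
```

View pics/s2c.png

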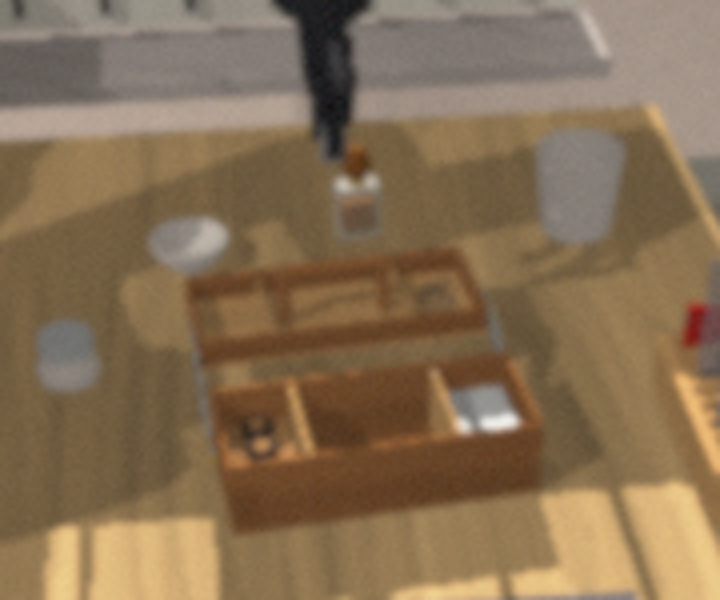

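View pics/t2c.png

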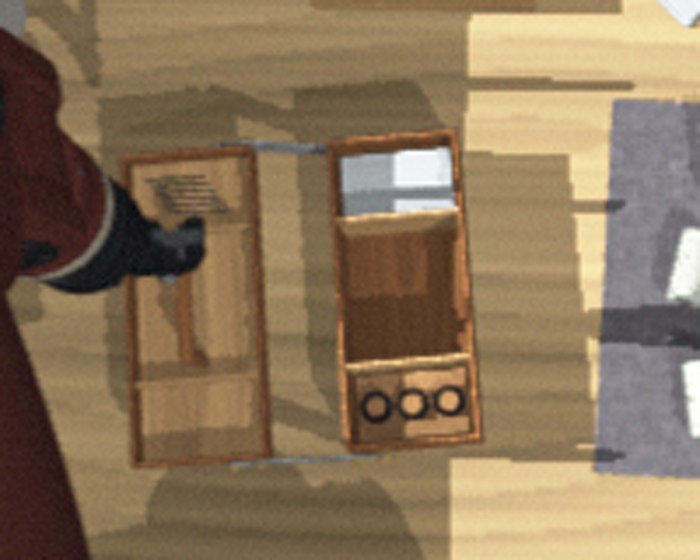

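Run:
```python
from h import *
f=lambda c:np.array(c)/3.5+np.array([130,130])-0.36
q=plane("top",f([(328,143),(458,130),(483,440),(346,450)]),0.070); print(q.round(4),q.mean(0).round(4))
d=q[0]-q[3];e=q[1]-q[2];print(np.degrees(np.arctan2(d[1],d[0])),np.degrees(np.arctan2(e[1],e[0])))
q=plane("top",f([(340,222),(460,210),(468,357),(345,365)]),0.068);print(q.round(4),q.mean(0))
```

```text
[[0.6691 0.1575 0.07  ]
 [0.6824 0.0496 0.07  ]
 [0.426  0.0217 0.07  ]
 [0.4156 0.1312 0.07  ]] [0.5483 0.09   0.07  ]
5.924266877134962 6.214471423731145
[[0.6025 0.1448 0.068 ]
 [0.6147 0.046  0.068 ]
 [0.4928 0.0358 0.068 ]
 [0.4841 0.1354 0.068 ]] [0.5485276  0.09051802 0.068     ]
```

```bash
python3 g.py 0.680 -0.175 0.13 1.656
```

```text
t 8.15 pos [0.5306 0.2584 0.2272] ori [ 3.1415e+00  4.0000e-04 -3.0354e+00] gap 0.399 F [ 0.5 -0.5 -0.5]
[-0.1026 -0.4468  0.0972] [4.0000e-04 2.0000e-04 1.5918e+00]
```

Request:
carry_out(increments=[[0.6,-0.008,-0.035,0,0,0,0.12],[0.8,-0.016,-0.07,0,0,0,0.24],[1,-0.025,-0.11,0,0,0,0.38],[1,-0.035,-0.155,0,0,0,0.52],[1,-0.046,-0.2,0,0,0,0.66],[1,-0.057,-0.245,0,0,0,0.8],[1,-0.067,-0.29,0,0,0,0.94],[1,-0.077,-0.335,0.01,0,0,1.08],[1,-0.087,-0.38,0.03,0,0,1.22],[1,-0.097,-0.42,0.055,0,0,1.36],[1,-0.103,-0.447,0.08,0,0,1.5],[1,-0.103,-0.447,0.097,0,0,1.592],[1,-0.103,-0.447,0.097,0,0,1.592],[1,-0.103,-0.447,0.097,0,0,1.592],[1,-0.103,-0.447,0.097,0,0,1.592]], grip_force=40)

```text
clock: 9.65
eef_pos: [0.6806, -0.1746, 0.1315]
orientation: [3.14, 0.0, 1.659]
force: [0.5, -0.6, -0.1]
finger_gap: 1.001
```

```bash
python3 g.py 0.680 -0.175 0.018 1.656; python3 meas.py | grep -v handle | grep -v rim
```

```text
t 9.65 pos [ 0.6806 -0.1746  0.1315] ori [3.1405e+00 5.0000e-04 1.6589e+00] gap 1.001 F [ 0.5 -0.6 -0.1]
[-0.0003 -0.0008  0.1135] [0.0011 0.0005 0.0029]
top [252. 182.] area 265 c [642.1  73.1] LxW 59.5 47.0 yaw 1.0 zmax 0.0737
top [381. 190.] area 110 c [ 632.5 -311. ] LxW 79.5 16.0 yaw -18.3 zmax 0.0194
top [385. 245.] area 231 c [ 469.3 -320.7] LxW 60.8 37.1 yaw 4.9 zmax 0.0402
side [292. 265.] area 221 c [ 582.  -147.6] LxW 58.5 52.8 yaw -9.1 zmax 0.0377
side [328. 268.] area 246 c [ 691.  -178.6] LxW 80.5 37.0 yaw 23.5 zmax 0.0364
side [254. 270.] area 230 c [ 480.  -166.5] LxW 80.7 29.1 yaw 41.4 zmax 0.0378
side [260. 312.] area 290 c [ 479.2 -320.4] LxW 75.5 39.1 yaw 28.3 zmax 0.0378
side [322. 306.] area 137 c [ 636.9 -313.4] LxW 82.3 19.3 yaw -2.0 zmax 0.0192Traceback (most recent call last):
  File "meas.py", line 26, in <module>
    k,L,st,ce=cv2.connectedComponentsWithStats(m.astype(np.uint8)); i=1+np.argmax(st[1:,4])
                                                                        ~~~~~~~~~^^^^^^^^^^
    return _wrapfunc(a, 'argmax', axis=axis, out=out, **kwds)
    return bound(*args, **kwds)
ValueError: attempt to get argmax of an empty sequence
```

Request:
carry_out(increments=[[1,0,0,0.04,0,0,0],[1,0,0,0.07,0,0,0],[1,0,0,0.09,0,0,0],[1,0,0,0.105,0,0,0],[1,0,0,0.112,0,0,0],[1,0,0,0.112,0,0,0],[0.85,0,0,0.112,0,0,0],[0.75,0,0,0.112,0,0,0],[0.65,0,0,0.112,0,0,0],[0.55,0,0,0.112,0,0,0],[0.5,0,0,0.112,0,0,0],[0.5,0,0,0.112,0,0,0],[0.5,0,0,0.112,0,0,0]], grip_force=40)

```text
clock: 11.1
eef_pos: [0.6813, -0.1757, 0.0201]
orientation: [3.139, 0.001, 1.656]
force: [-0.5, -0.2, 6.1]
finger_gap: 0.697
```

Request:
carry_out(increments=[[0.5,0,0,-0.02,0,0,0],[0.5,0,0,-0.05,0,0,0],[0.5,0,0,-0.09,0,0,0],[0.5,0,0,-0.13,0,0,0],[0.5,0,0,-0.15,0,0,0],[0.5,0,0,-0.15,0,0,0]])

```text
clock: 11.7
eef_pos: [0.6822, -0.176, 0.1733]
orientation: [3.135, 0.003, 1.656]
force: [0.8, -0.9, -0.1]
finger_gap: 0.691
```

```bash
python3 g.py 0.5522 0.0570 0.165 1.677 0.5522 0.0570 0.018 1.677
python3 - <<'E'
from h import *
p2,D2=grab("side","s3"); crop(p2,220,150,400,330,3.3,"s3c")
E
```

```text
t 11.7 pos [ 0.6822 -0.176   0.1733] ori [3.1355 0.0034 1.6559] gap 0.691 F [ 0.8 -0.9 -0.1]
[ 0.2433 -0.1098  0.0068] [ 0.0061  0.0035 -0.0211]
[ 0.2438 -0.1107  0.1538] [ 0.0061  0.0035 -0.0211]
```

View pics/s3c.png

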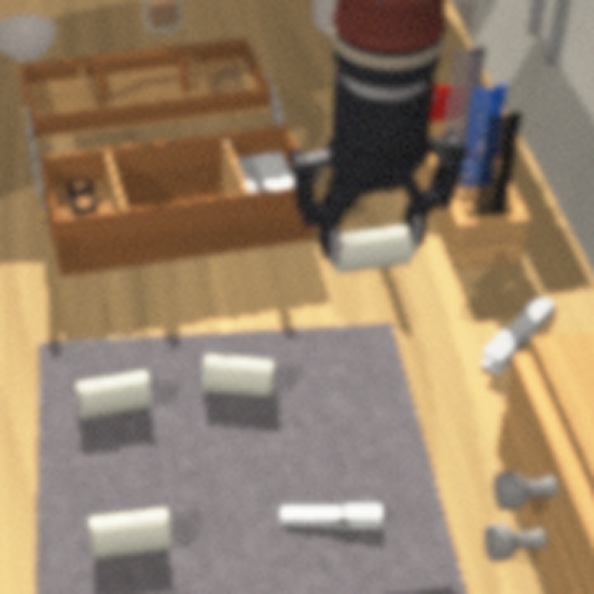

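Request:
carry_out(increments=[[0.5,0.035,-0.016,0,0,0,-0.01],[0.5,0.075,-0.034,0,0,0,-0.02],[0.5,0.115,-0.052,0,0,0,-0.02],[0.5,0.155,-0.07,0,0,0,-0.02],[0.5,0.195,-0.088,0,0,0,-0.02],[0.5,0.225,-0.101,0,0,0,-0.02],[0.5,0.243,-0.109,0,0,0,-0.02],[0.5,0.243,-0.109,0,0,0,-0.02],[0.5,0.243,-0.109,0,0,0,-0.02],[0.5,0.243,-0.109,0,0,0,-0.02],[0.5,0.243,-0.109,0,0,0,-0.02]])

```text
clock: 12.85
eef_pos: [0.5515, 0.0566, 0.168]
orientation: [-3.141, 0.0, 1.674]
force: [-0.6, -0.1, -0.5]
finger_gap: 0.691
```

```bash
cat > held.py <<'E'
from h import *
# silhouette of white roller in side view near TCP
s=r.state(); t=s['eef_pos']; p,D=grab("side","held%d"%int(s['clock']*100))
g=proj("side",t)[0]; u,v=np.int32(g)
hsv=cv2.cvtColor(p,cv2.COLOR_RGB2HSV); m=((hsv[...,1]<70)&(hsv[...,2]>140)).astype(np.uint8)
k,L,st,ce=cv2.connectedComponentsWithStats(m)
best=None
for i in range(1,k):
    d=np.hypot(*(ce[i]-g))
    if st[i,4]>80 and d<40: 
        ys,xs=np.where(L==i)
        (c,wh,a)=cv2.minAreaRect(np.c_[xs,ys].astype(np.float32))
        # intersect with vertical plane y'=.. : give xy assuming z, and z assuming y=tcp
        print("comp",ce[i].round(1),st[i,4],"rect",np.round(c,1),np.round(wh,1),round(a,1))
        print(" at z=tcp+1mm:",plane("side",[c],t[2]+.001).round(4))
        o,dd=ray("side",[c]); q=o+dd[0]*((t[1]-o[1])/dd[0,1]); print(" at y=tcp:",q.round(4))
        P=cloud("side",D)[L==i]; print(" depth med",np.nanmedian(P,0).round(4))
print("tcp",t.round(4),"gap",s['finger_gap'])
crop(p,max(0,u-60),max(0,v-60),u+60,v+60,4,"heldc")
E
python3 held.py; python3 g.py 0.5522 0.0570 0.018 1.677
```

```text
comp [275.1 181. ] 171 rect [275.  180.9] [ 9.3 18.6] 83.7
 at z=tcp+1mm: [[0.5553 0.0608 0.169 ]]
 at y=tcp: [0.5549 0.0566 0.1718]
 depth med [0.5565 0.0457 0.1768]
tcp [0.5515 0.0566 0.168 ] gap 0.6910093637228734
t 12.9 pos [0.5514 0.0567 0.168 ] ori [-3.1413 -0.      1.6744] gap 0.695 F [-0.7  0.2 -0.7]
[0.0002 0.0008 0.15  ] [-0.0003 -0.     -0.0026]
```

View pics/heldc.png

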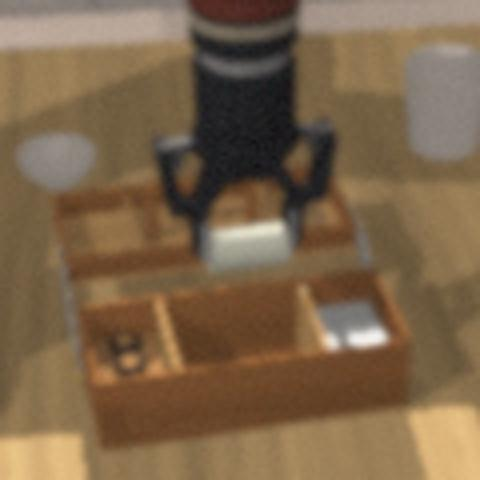

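Request:
carry_out(increments=[[0.5,0,0,0.03,0,0,0],[0.5,0,0,0.06,0,0,0],[0.5,0,0,0.08,0,0,0],[0.5,0,0,0.1,0,0,0],[0.5,0,0,0.115,0,0,0],[0.5,0,0,0.13,0,0,0],[0.5,0,0,0.138,0,0,0],[0.5,0,0,0.143,0,0,0],[0.5,0,0,0.146,0,0,0],[0.5,0,0,0.146,0,0,0],[0.5,0,0,0.146,0,0,0]])

```text
clock: 14.0
eef_pos: [0.5544, 0.0582, 0.0269]
orientation: [3.135, -0.001, 1.677]
force: [-4.5, 9.4, 29.0]
finger_gap: 0.692
```

Request:
carry_out(increments=[[0.75,0,0,0,0,0,0],[0.8,0,0,0,0,0,0],[0.84,0,0,0,0,0,0],[0.84,0,0,0,0,0,0],[0.84,0,0,0,0,0,0],[0.84,0,0,-0.015,0,0,0],[0.84,0,0,-0.04,0,0,0],[0.84,0,0,-0.08,0,0,0],[0.84,0,0,-0.12,0,0,0],[0.84,0,0,-0.15,0,0,0],[0.84,0,0,-0.15,0,0,0]])

```text
clock: 15.1
eef_pos: [0.5537, 0.0567, 0.178]
orientation: [3.134, 0.003, 1.675]
force: [1.2, -0.8, 0.1]
finger_gap: 0.839
```

```bash
python3 g.py 0.5805 -0.151 0.13 1.319
python3 - <<'E'
from h import *
p2,D2=grab("side","s4"); crop(p2,220,150,400,330,3.3,"s4c")
E
```

```text
t 15.1 pos [0.5537 0.0567 0.178 ] ori [3.1339e+00 2.7000e-03 1.6751e+00] gap 0.839 F [ 1.2 -0.8  0.1]
[-0.2092  0.0046  0.0486] [0.0081 0.0013 0.3561]
```

View pics/s4c.png

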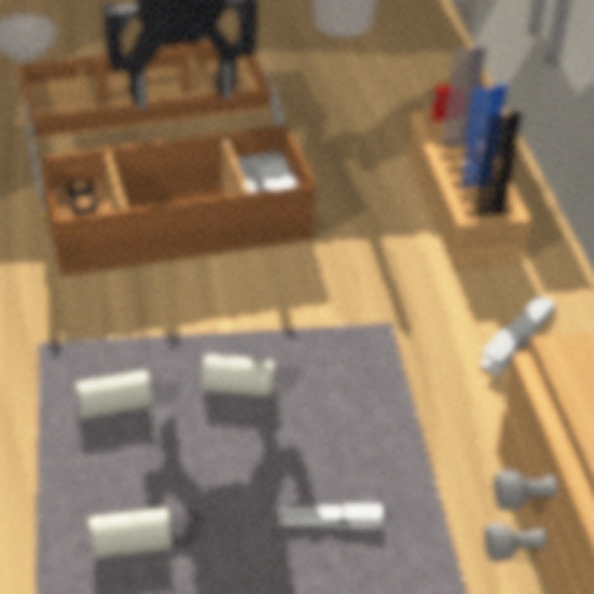

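Request:
carry_out(increments=[[0.9,-0.03,0.001,0,0,0,0.05],[1,-0.07,0.002,0,0,0,0.12],[1,-0.11,0.003,0,0,0,0.2],[1,-0.15,0.004,0.01,0,0,0.28],[1,-0.185,0.004,0.03,0,0,0.356],[1,-0.209,0.004,0.044,0,0,0.356],[1,-0.209,0.004,0.044,0,0,0.356],[1,-0.209,0.004,0.044,0,0,0.356],[1,-0.209,0.004,0.044,0,0,0.356]])

```text
clock: 16.05
eef_pos: [0.5769, -0.1491, 0.1284]
orientation: [-3.141, -0.0, 1.32]
force: [-0.4, -0.3, 0.8]
finger_gap: 1.003
```

```bash
python3 g.py 0.5805 -0.151 0.018 1.319
python3 - <<'E'
from h import *
p,D=grab("top","t5"); crop(p,210,150,410,290,3.5,"t5c")
E
python3 m2.py | grep -v clip
```

```text
t 16.05 pos [ 0.5769 -0.1491  0.1284] ori [-3.1414e+00 -1.0000e-04  1.3204e+00] gap 1.003 F [-0.4 -0.3  0.8]
[-0.001   0.004   0.1104] [-0.0002 -0.0001  0.0014]
top [316. 123.] r [ 841.  -113.4] [ 838.1 -116.8] LW 115.2 33.8 yaw 44.1
top [409. 144.] r [ 778.4 -401.2] [ 779.4 -398. ] LW 72.0 28.6 yaw -21.0
top [243. 179.] r [658.9 104.9] [659.  103.8] LW 93.1 35.3 yaw -83.9
top [248. 188.] r [630.4  87.5] [630.3  84. ] LW 69.5 13.8 yaw -84.9
top [383. 207.] r [ 582.2 -314.8] [ 581.4 -316.5] LW 112.2 53.0 yaw 25.1
top [399. 204.] r [ 589. -366.] [ 591.2 -366.6] LW 42.8 36.9 yaw -7.7
top [255. 211.] r [558.7  63.9] [559.9  64.2] LW 58.5 24.9 yaw 6.5
top [382. 246.] r [ 464.8 -311.3] [ 462.1 -313.9] LW 115.2 55.2 yaw -11.5
top [363. 263.] r [ 412.2 -254.9] [ 408.6 -257.6] LW 52.3 30.6 yaw 87.5
top [428. 265.] r [ 411.9 -442.8] [ 412.2 -444.8] LW 109.3 9.9 yaw 88.6
side [376. 250.] r [ 840.  -126.9] [ 837.9 -128.9] LW 123.0 28.2 yaw 46.2
side [345. 285.] r [ 717.8 -248.7] [ 712.8 -229.1] LW 319.4 81.6 yaw -77.3
side [233. 298.] r [ 406.4 -246.9] [ 403.6 -264.6] LW 310.4 9.7 yaw 88.6
side [292. 262.] r [ 579.7 -145.8] [ 579.8 -145. ] LW 70.5 50.7 yaw -16.0
side [254. 267.] r [ 470.5 -155.2] [ 469.4 -155.3] LW 70.8 46.1 yaw 6.3
side [379. 295.] r [ 796.7 -298.1] [ 795.3 -299.2] LW 48.0 15.3 yaw -13.7
side [318. 304.] r [ 627.7 -312.6] [ 632.3 -313.9] LW 95.8 30.3 yaw -6.8
side [258. 310.] r [ 471.1 -310.5] [ 471.1 -310.2] LW 69.7 43.3 yaw 2.0
```

View pics/t5c.png

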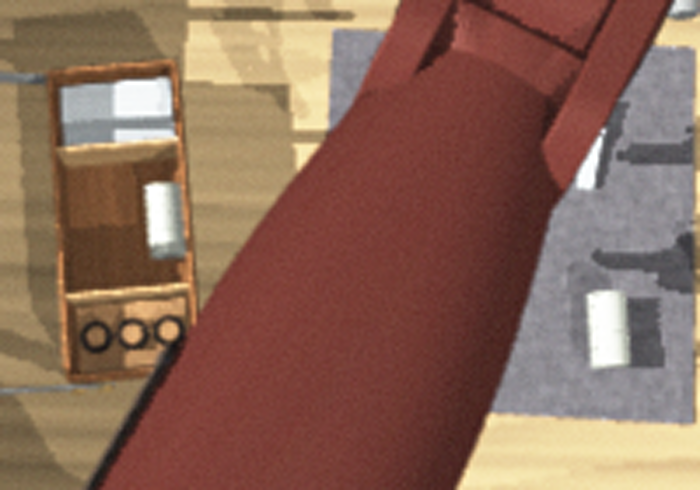

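Request:
carry_out(increments=[[1,-0.001,0.004,0.04,0,0,0],[1,-0.001,0.004,0.07,0,0,0],[1,-0.001,0.004,0.09,0,0,0],[1,-0.001,0.004,0.104,0,0,0],[1,-0.001,0.004,0.109,0,0,0],[1,-0.001,0.004,0.109,0,0,0],[0.85,-0.001,0.004,0.109,0,0,0],[0.75,-0.001,0.004,0.109,0,0,0],[0.65,-0.001,0.004,0.109,0,0,0],[0.55,-0.001,0.004,0.109,0,0,0],[0.5,-0.001,0.004,0.109,0,0,0],[0.5,-0.001,0.004,0.109,0,0,0],[0.5,-0.001,0.004,0.109,0,0,0]])

```text
clock: 17.5
eef_pos: [0.5815, -0.1522, 0.0208]
orientation: [3.139, 0.0, 1.32]
force: [-0.4, 0.6, 5.1]
finger_gap: 0.696
```

Request:
carry_out(increments=[[0.5,0,0,-0.02,0,0,0],[0.5,0,0,-0.05,0,0,0],[0.5,0,0,-0.09,0,0,0],[0.5,0,0,-0.13,0,0,0],[0.5,0,0,-0.15,0,0,0],[0.5,0,0,-0.15,0,0,0],[0.5,0,0,-0.15,0,0,0],[0.5,0,0,-0.15,0,0,0]])

```text
clock: 18.3
eef_pos: [0.5799, -0.1514, 0.1678]
orientation: [-3.14, -0.001, 1.32]
force: [0.0, -0.8, -0.6]
finger_gap: 0.693
```

```bash
python3 g.py 0.5450 0.1236 0.168 1.677
```

```text
t 18.3 pos [ 0.5799 -0.1514  0.1678] ori [-3.1396e+00 -6.0000e-04  1.3197e+00] gap 0.693 F [ 0.  -0.8 -0.6]
[ 2.577e-01 -1.022e-01  2.000e-04] [-0.0018 -0.0009 -0.3572]
```

Request:
carry_out(increments=[[0.5,0.035,-0.014,0,0,0,-0.06],[0.5,0.075,-0.03,0,0,0,-0.13],[0.5,0.115,-0.046,0,0,0,-0.2],[0.5,0.155,-0.062,0,0,0,-0.27],[0.5,0.195,-0.078,0,0,0,-0.33],[0.5,0.23,-0.092,0,0,0,-0.357],[0.5,0.258,-0.102,0,0,0,-0.357],[0.5,0.258,-0.102,0,0,0,-0.357],[0.5,0.258,-0.102,0,0,0,-0.357],[0.5,0.258,-0.102,0,0,0,-0.357],[0.5,0.258,-0.102,0,0,0,-0.357]])

```text
clock: 19.4
eef_pos: [0.5459, 0.1225, 0.1689]
orientation: [-3.141, -0.0, 1.675]
force: [-0.4, -0.7, 0.5]
finger_gap: 0.689
```

```bash
python3 held.py; python3 g.py 0.5450 0.1236 0.026 1.677
```

```text
comp [271.  169.8] 144 rect [271.2 169.9] [ 8.4 18. ] 83.7
 at z=tcp+1mm: [[0.5499 0.125  0.1699]]
 at y=tcp: [0.5496 0.1225 0.1714]
 depth med [0.55   0.112  0.1771]
tcp [0.5459 0.1225 0.1689] gap 0.6894201762104433
t 19.45 pos [0.5459 0.1225 0.169 ] ori [-3.1412 -0.      1.6753] gap 0.688 F [-0.4  0.9 -0.6]
[ 0.0012 -0.0008  0.143 ] [-0.0003 -0.     -0.0017]
```

Request:
carry_out(increments=[[0.5,0.001,-0.001,0.03,0,0,0],[0.5,0.001,-0.001,0.06,0,0,0],[0.5,0.001,-0.001,0.08,0,0,0],[0.5,0.001,-0.001,0.1,0,0,0],[0.5,0.001,-0.001,0.115,0,0,0],[0.5,0.001,-0.001,0.128,0,0,0],[0.5,0.001,-0.001,0.137,0,0,0],[0.5,0.001,-0.001,0.143,0,0,0],[0.5,0.001,-0.001,0.143,0,0,0],[0.5,0.001,-0.001,0.143,0,0,0]])

```text
clock: 20.45
eef_pos: [0.5465, 0.1243, 0.0277]
orientation: [3.138, 0.0, 1.677]
force: [4.1, 0.1, 2.8]
finger_gap: 0.69
```

Request:
carry_out(increments=[[0.75,0,0,0,0,0,0],[0.8,0,0,0,0,0,0],[0.84,0,0,0,0,0,0],[0.84,0,0,0,0,0,0],[0.84,0,0,0,0,0,0],[0.84,0,0,-0.015,0,0,0],[0.84,0,0,-0.04,0,0,0],[0.84,0,0,-0.08,0,0,0],[0.84,0,0,-0.12,0,0,0],[0.84,0,0,-0.15,0,0,0],[0.84,0,0,-0.15,0,0,0],[0.84,0,0,-0.15,0,0,0],[0.84,0,0,-0.15,0,0,0]])

```text
clock: 21.75
eef_pos: [0.544, 0.1244, 0.1753]
orientation: [-3.14, -0.0, 1.677]
force: [0.6, 0.6, -0.6]
finger_gap: 0.839
```

```bash
python3 g.py 0.4685 -0.162 0.13 1.696
```

```text
t 21.75 pos [0.544  0.1244 0.1753] ori [-3.1398e+00 -3.0000e-04  1.6768e+00] gap 0.839 F [ 0.6  0.6 -0.6]
[-0.2768 -0.1053  0.0455] [-0.0018 -0.0003 -0.0192]
```

Request:
carry_out(increments=[[0.9,-0.035,-0.013,0,0,0,-0.01],[1,-0.075,-0.028,0,0,0,-0.02],[1,-0.115,-0.044,0,0,0,-0.02],[1,-0.155,-0.059,0,0,0,-0.02],[1,-0.2,-0.076,0.01,0,0,-0.02],[1,-0.24,-0.091,0.03,0,0,-0.02],[1,-0.277,-0.105,0.044,0,0,-0.02],[1,-0.277,-0.105,0.044,0,0,-0.02],[1,-0.277,-0.105,0.044,0,0,-0.02],[1,-0.277,-0.105,0.044,0,0,-0.02]])

```text
clock: 22.75
eef_pos: [0.4695, -0.1613, 0.132]
orientation: [-3.141, -0.001, 1.697]
force: [-0.5, -0.2, 1.2]
finger_gap: 0.998
```

```bash
python3 g.py 0.4685 -0.162 0.018 1.696
python3 - <<'E'
from h import *
p,D=grab("top","t6"); crop(p,210,150,410,290,3.5,"t6c")
p,D=grab("side","s6"); crop(p,220,170,360,350,3,"s6c")
E
```

```text
t 22.75 pos [ 0.4695 -0.1613  0.132 ] ori [-3.1411e+00 -1.0000e-03  1.6973e+00] gap 0.998 F [-0.5 -0.2  1.2]
[-0.0007 -0.001   0.114 ] [-0.0005 -0.001   0.0013]
```

View pics/t6c.png

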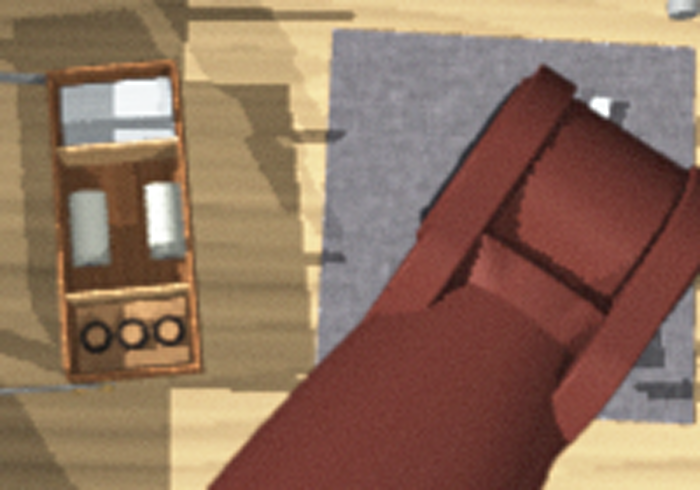

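View pics/s6c.png

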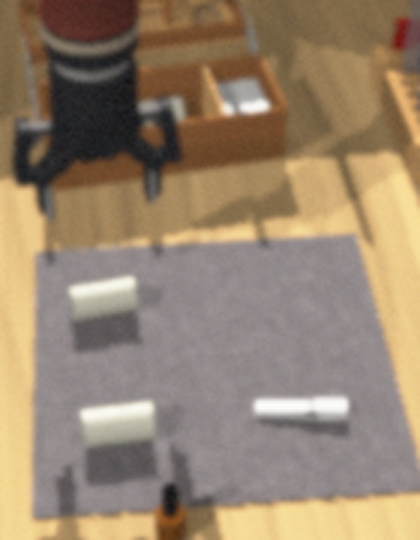

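Request:
carry_out(increments=[[1,-0.001,-0.001,0.04,0,0,0],[1,-0.001,-0.001,0.07,0,0,0],[1,-0.001,-0.001,0.09,0,0,0],[1,-0.001,-0.001,0.104,0,0,0],[1,-0.001,-0.001,0.112,0,0,0],[1,-0.001,-0.001,0.112,0,0,0],[0.85,-0.001,-0.001,0.112,0,0,0],[0.75,-0.001,-0.001,0.112,0,0,0],[0.65,-0.001,-0.001,0.112,0,0,0],[0.55,-0.001,-0.001,0.112,0,0,0],[0.5,-0.001,-0.001,0.112,0,0,0],[0.5,-0.001,-0.001,0.112,0,0,0],[0.5,-0.001,-0.001,0.112,0,0,0]])

```text
clock: 24.15
eef_pos: [0.4697, -0.1638, 0.0217]
orientation: [3.14, 0.001, 1.697]
force: [-1.6, -0.2, 5.5]
finger_gap: 0.695
```

Request:
carry_out(increments=[[0.5,0,0,-0.02,0,0,0],[0.5,0,0,-0.05,0,0,0],[0.5,0,0,-0.09,0,0,0],[0.5,0,0,-0.13,0,0,0],[0.5,0,0,-0.15,0,0,0],[0.5,0,0,-0.15,0,0,0],[0.5,0,0,-0.15,0,0,0],[0.5,0,0,-0.15,0,0,0]])

```text
clock: 24.95
eef_pos: [0.4682, -0.1629, 0.1689]
orientation: [-3.14, -0.001, 1.697]
force: [-0.2, -0.1, -1.2]
finger_gap: 0.696
```

```bash
python3 g.py 0.5486 0.0903 0.168 1.677
python3 - <<'E'
from h import *
# middles of the two placed rollers from t6 (top view): masks inside bay by value
p=cv2.imread("pics/t6.png"); hsv=cv2.cvtColor(p,cv2.COLOR_BGR2HSV)
m=((hsv[...,1]<75)&(hsv[...,2]>90)).astype(np.uint8); m[:194]=0;m[230:]=0;m[:,:225]=0;m[:,265:]=0
k,L,st,ce=cv2.connectedComponentsWithStats(m)
ex=np.array([.9944,.106]);ey=np.array([-.106,.9944])
for i in range(1,k):
    if st[i,4]<60: continue
    ys,xs=np.where(L==i); q=plane("top",np.c_[xs,ys],0.020)[:,:2]-[.5486,.0903]
    b=np.c_[q@ex,q@ey]*1000; print(st[i,4],b.min(0).round(1),b.max(0).round(1),cv2.minAreaRect(b.astype(np.float32)))
E
```

```text
t 24.95 pos [ 0.4682 -0.1629  0.1689] ori [-3.1402e+00 -1.3000e-03  1.6967e+00] gap 0.696 F [-0.2 -0.1 -1.2]
[0.2411 0.1116 0.0011] [-0.0014 -0.0013  0.0197]
226 [-29.2 -46.3] [ 36.5 -14.9] ((3.6553707122802734, -30.663204193115234), (65.92985534667969, 31.218093872070312), 0.5967063307762146)
233 [-29.9  17.8] [35.5 50.6] ((2.840503692626953, 34.10377883911133), (32.83124923706055, 65.32839965820312), 89.76285552978516)
```

Request:
carry_out(increments=[[0.5,0.035,0.016,0,0,0,0.01],[0.5,0.075,0.034,0,0,0,0.02],[0.5,0.115,0.052,0,0,0,0.02],[0.5,0.155,0.07,0,0,0,0.02],[0.5,0.195,0.09,0,0,0,0.02],[0.5,0.225,0.104,0,0,0,0.02],[0.5,0.242,0.111,0,0,0,0.02],[0.5,0.242,0.111,0,0,0,0.02],[0.5,0.242,0.111,0,0,0,0.02],[0.5,0.242,0.111,0,0,0,0.02],[0.5,0.242,0.111,0,0,0,0.02]])

```text
clock: 26.05
eef_pos: [0.5483, 0.0898, 0.17]
orientation: [-3.141, 0.0, 1.675]
force: [0.7, 0.3, -0.8]
finger_gap: 0.695
```

```bash
python3 held.py; python3 g.py 0.5485 0.0913 0.026 1.677
```

```text
comp [272.7 174.8] 149 rect [272.9 174.8] [ 8.3 18.1] 82.9
 at z=tcp+1mm: [[0.5521 0.0931 0.171 ]]
 at y=tcp: [0.5518 0.0898 0.1731]
 depth med [0.5518 0.0811 0.1774]
comp [272.7 206.7] 103 rect [272.6 207.1] [ 7.2 15.3] 82.9
 at z=tcp+1mm: [[ 0.5338 -0.0756  0.171 ]]
 at y=tcp: [0.5492 0.0898 0.0472]
 depth med [0.5525 0.1141 0.0301]
tcp [0.5483 0.0898 0.17  ] gap 0.6948761917532664
t 26.1 pos [0.5484 0.0899 0.1702] ori [-3.1415 -0.      1.6755] gap 0.691 F [ 0.9 -0.3 -0.6]
[0.0014 0.0003 0.1442] [-0.0001 -0.     -0.0015]
```

Request:
carry_out(increments=[[0.5,0.001,0,0.03,0,0,0],[0.5,0.001,0,0.06,0,0,0],[0.5,0.001,0,0.08,0,0,0],[0.5,0.001,0,0.095,0,0,0],[0.5,0.001,0,0.105,0,0,0],[0.5,0.001,0,0.112,0,0,0],[0.5,0.001,0,0.12,0,0,0],[0.5,0.001,0,0.128,0,0,0]])

```text
clock: 26.9
eef_pos: [0.549, 0.0917, 0.0425]
orientation: [3.14, 0.0, 1.677]
force: [-0.7, 0.6, -0.4]
finger_gap: 0.694
```

Request:
carry_out(increments=[[0.5,0,0,0.005,0,0,0],[0.5,0,0,0.01,0,0,0],[0.5,0,0,0.015,0,0,0],[0.5,0,0,0.015,0,0,0]])

```text
clock: 27.3
eef_pos: [0.5496, 0.0917, 0.028]
orientation: [3.139, 0.0, 1.677]
force: [3.1, 0.5, 1.2]
finger_gap: 0.697
```

Went in with hardly any force. Release and lift, then on to roller D.

Request:
carry_out(increments=[[0.75,0,0,0,0,0,0],[0.8,0,0,0,0,0,0],[0.84,0,0,0,0,0,0],[0.84,0,0,0,0,0,0],[0.84,0,0,0,0,0,0],[0.84,0,0,-0.015,0,0,0],[0.84,0,0,-0.04,0,0,0],[0.84,0,0,-0.08,0,0,0],[0.84,0,0,-0.12,0,0,0],[0.84,0,0,-0.15,0,0,0],[0.84,0,0,-0.15,0,0,0],[0.84,0,0,-0.15,0,0,0],[0.84,0,0,-0.15,0,0,0]])

```text
clock: 28.6
eef_pos: [0.5476, 0.0918, 0.1762]
orientation: [-3.14, -0.0, 1.677]
force: [-0.6, 0.4, -0.4]
finger_gap: 0.837
```

```bash
python3 g.py 0.471 -0.315 0.13 1.597; python3 meas.py 2>/dev/null| grep side
```

```text
t 28.6 pos [0.5476 0.0918 0.1762] ori [-3.1396e+00 -4.0000e-04  1.6768e+00] gap 0.837 F [-0.6  0.4 -0.4]
[-0.3964 -0.1191  0.0463] [-0.002  -0.0003  0.0798]
side [259. 312.] area 281 c [ 473.6 -309.8] LxW 62.0 49.6 yaw 0.3 zmax 0.0383
side [322. 306.] area 133 c [ 638.  -313.4] LxW 82.5 21.6 yaw 0.1 zmax 0.0194
```

Request:
carry_out(increments=[[0.9,-0.035,-0.01,0,0,0,0.02],[1,-0.075,-0.022,0,0,0,0.04],[1,-0.12,-0.036,0,0,0,0.06],[1,-0.165,-0.049,0,0,0,0.08],[1,-0.21,-0.063,0,0,0,0.08],[1,-0.255,-0.076,0,0,0,0.08],[1,-0.3,-0.09,0.005,0,0,0.08],[1,-0.345,-0.104,0.02,0,0,0.08],[1,-0.38,-0.114,0.035,0,0,0.08],[1,-0.396,-0.119,0.044,0,0,0.08],[1,-0.396,-0.119,0.044,0,0,0.08],[1,-0.396,-0.119,0.044,0,0,0.08],[1,-0.396,-0.119,0.044,0,0,0.08]])

```text
clock: 30.05
eef_pos: [0.4726, -0.3134, 0.1339]
orientation: [3.141, -0.0, 1.598]
force: [-0.1, 0.1, 0.1]
finger_gap: 0.998
```

```bash
python3 g.py 0.472 -0.315 0.018 1.597
python3 - <<'E'
from h import *
p,D=grab("top","t7"); crop(p,210,150,410,290,3.5,"t7c")
hsv=cv2.cvtColor(p,cv2.COLOR_RGB2HSV)
P=cloud("top",D)
print(np.nanmax(P[200:225,232:260,2]))
E
```

```text
t 30.05 pos [ 0.4726 -0.3134  0.1339] ori [ 3.1411 -0.      1.5983] gap 0.998 F [-0.1  0.1  0.1]
[-0.0016 -0.0007  0.1159] [ 0.0005 -0.      0.0013]
0.04107903088455522
```

View pics/t7c.png

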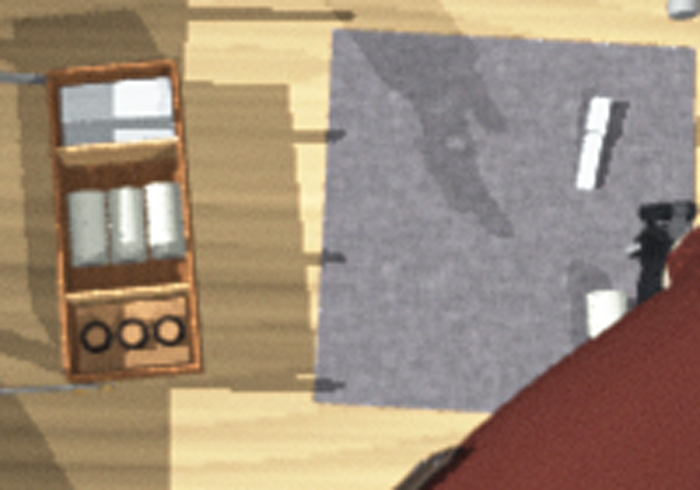

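Request:
carry_out(increments=[[1,-0.002,-0.001,0.04,0,0,0],[1,-0.002,-0.001,0.07,0,0,0],[1,-0.002,-0.001,0.09,0,0,0],[1,-0.002,-0.001,0.106,0,0,0],[1,-0.002,-0.001,0.114,0,0,0],[1,-0.002,-0.001,0.114,0,0,0],[0.85,-0.002,-0.001,0.114,0,0,0],[0.75,-0.002,-0.001,0.114,0,0,0],[0.65,-0.002,-0.001,0.114,0,0,0],[0.55,-0.002,-0.001,0.114,0,0,0],[0.5,-0.002,-0.001,0.114,0,0,0],[0.5,-0.002,-0.001,0.114,0,0,0],[0.5,-0.002,-0.001,0.114,0,0,0]])

```text
clock: 31.4
eef_pos: [0.4718, -0.3174, 0.0208]
orientation: [3.14, 0.002, 1.597]
force: [-0.6, -0.6, 6.1]
finger_gap: 0.694
```

Request:
carry_out(increments=[[0.5,0,0,-0.02,0,0,0],[0.5,0,0,-0.05,0,0,0],[0.5,0,0,-0.09,0,0,0],[0.5,0,0,-0.13,0,0,0],[0.5,0,0,-0.15,0,0,0],[0.5,0,0,-0.15,0,0,0],[0.5,0,0,-0.15,0,0,0],[0.5,0,0,-0.15,0,0,0]])

```text
clock: 32.2
eef_pos: [0.4705, -0.3162, 0.1678]
orientation: [-3.14, -0.002, 1.597]
force: [-0.5, -0.2, -0.8]
finger_gap: 0.692
```

```bash
python3 - <<'E'
from h import *
p=cv2.imread("pics/t7.png"); hsv=cv2.cvtColor(p,cv2.COLOR_BGR2HSV)
m=((hsv[...,1]<75)&(hsv[...,2]>90)).astype(np.uint8); m[:194]=0;m[230:]=0;m[:,:225]=0;m[:,265:]=0
ys,xs=np.where(m>0)
ex=np.array([.9944,.106]);ey=np.array([-.106,.9944])
q=plane("top",np.c_[xs,ys],0.020)[:,:2]-[.5486,.0903];b=np.c_[q@ex,q@ey]*1000
print(b.min(0),b.max(0),np.percentile(b,[2,98],axis=0))
# per-roller lengthwise extents
for lo,hi in((-45,-22),(-12,12),(22,45)):
    k=b[(b[:,1]>lo)&(b[:,1]<hi)];print(lo,hi,k[:,0].min().round(1),k[:,0].max().round(1))
# seams from image brightness row
for v in (205,210,215,220): print(v,hsv[v,225:266,2].tolist())
E
python3 g.py 0.5468 0.1075 0.17 1.677
```

```text
[-30.38190176 -46.33645262] [36.50265754 51.72245173] [[-28.60091671 -44.26388391]
 [ 34.50567504  49.85983929]]
-45 -22 -29.2 36.2
-12 12 -29.7 35.2
22 45 -29.6 35.3
205 [136, 138, 90, 88, 104, 130, 152, 167, 173, 179, 180, 175, 173, 166, 143, 121, 138, 156, 174, 220, 252, 239, 219, 186, 171, 151, 165, 249, 255, 255, 253, 250, 222, 197, 158, 131, 149, 188, 135, 152, 192]
210 [117, 127, 95, 85, 96, 139, 162, 172, 181, 188, 190, 185, 184, 178, 158, 129, 140, 159, 173, 219, 251, 241, 229, 198, 179, 151, 134, 215, 255, 254, 254, 252, 236, 200, 173, 141, 143, 192, 205, 134, 164]
215 [144, 141, 122, 94, 102, 134, 154, 169, 176, 187, 188, 185, 187, 181, 164, 133, 139, 150, 167, 222, 254, 247, 235, 211, 181, 163, 142, 198, 255, 253, 255, 250, 241, 213, 190, 150, 134, 161, 197, 127, 156]
220 [130, 128, 135, 96, 95, 116, 150, 167, 177, 183, 190, 186, 189, 183, 171, 130, 115, 145, 162, 170, 187, 187, 189, 182, 179, 173, 130, 130, 166, 150, 162, 171, 174, 148, 142, 138, 136, 128, 121, 133, 139]
t 32.2 pos [ 0.4705 -0.3162  0.1678] ori [-3.1403e+00 -1.6000e-03  1.5967e+00] gap 0.692 F [-0.5 -0.2 -0.8]
[ 0.4215  0.0873 -0.0016] [-0.0012 -0.0017 -0.0803]
```

Run:
```python
from h import *
ex=np.array([.9944,.106]);ey=np.array([-.106,.9944])
q=plane("top",[(240.3,210),(250.8,210)],0.025)[:,:2]-[.5486,.0903]
print(q@ex*1000,q@ey*1000)
```

```text
[14.2828821  11.61624352] [ 16.96978834 -14.21089188]
```

Request:
carry_out(increments=[[0.5,0.035,0.007,0,0,0,-0.02],[0.5,0.075,0.016,0,0,0,-0.04],[0.5,0.12,0.025,0,0,0,-0.06],[0.5,0.165,0.034,0,0,0,-0.08],[0.5,0.21,0.044,0,0,0,-0.08],[0.5,0.255,0.053,0,0,0,-0.08],[0.5,0.3,0.063,0,0,0,-0.08],[0.5,0.345,0.072,0,0,0,-0.08],[0.5,0.39,0.082,0,0,0,-0.08],[0.5,0.421,0.09,0,0,0,-0.08],[0.5,0.421,0.09,0,0,0,-0.08],[0.5,0.421,0.09,0,0,0,-0.08],[0.5,0.421,0.09,0,0,0,-0.08]])

```text
clock: 33.5
eef_pos: [0.5495, 0.1058, 0.1685]
orientation: [-3.14, -0.0, 1.676]
force: [-0.1, -0.6, -1.2]
finger_gap: 0.69
```

```bash
python3 held.py; python3 g.py 0.5498 0.1075 0.055 1.677
```

```text
comp [272.4 172.2] 153 rect [272.5 172.3] [ 9.1 17.6] 83.7
 at z=tcp+1mm: [[0.5528 0.1107 0.1695]]
 at y=tcp: [0.5524 0.1058 0.1725]
 depth med [0.5538 0.0984 0.1756]
comp [272.9 207.1] 121 rect [273.1 207. ] [ 7.6 17.3] 81.9
 at z=tcp+1mm: [[ 0.5357 -0.0733  0.1695]]
 at y=tcp: [0.5527 0.1058 0.0353]
 depth med [0.5526 0.1148 0.0329]
tcp [0.5495 0.1058 0.1685] gap 0.6900810694274833
t 33.55 pos [0.5497 0.1056 0.1687] ori [-3.1406 -0.      1.6755] gap 0.694 F [-0.  -1.1 -0.5]
[0.0019 0.0004 0.1137] [-0.001  -0.     -0.0015]
```

Request:
carry_out(increments=[[0.5,0.001,0,0.03,0,0,0],[0.5,0.001,0,0.06,0,0,0],[0.5,0.001,0,0.08,0,0,0],[0.5,0.001,0,0.093,0,0,0],[0.5,0.001,0,0.1,0,0,0],[0.5,0.001,0,0.106,0,0,0],[0.5,0.001,0,0.11,0,0,0],[0.5,0.001,0,0.112,0,0,0],[0.5,0.001,0,0.112,0,0,0]])

```text
clock: 34.45
eef_pos: [0.5501, 0.1076, 0.0576]
orientation: [3.141, -0.0, 1.677]
force: [-0.2, 0.1, -0.7]
finger_gap: 0.691
```

Request:
carry_out(increments=[[0.5,0,0,0.001,0,0,0],[0.5,0,0,0.002,0,0,0],[0.5,0,0,0.003,0,0,0],[0.5,0,0,0.003,0,0,0]])

```text
clock: 34.85
eef_pos: [0.5499, 0.1076, 0.0542]
orientation: [-3.142, -0.0, 1.677]
force: [-0.8, 0.3, -0.0]
finger_gap: 0.694
```

Request:
carry_out(increments=[[0.5,0,0,0.001,0,0,0],[0.5,0,0,0.002,0,0,0],[0.5,0,0,0.002,0,0,0]])

```text
clock: 35.15
eef_pos: [0.5498, 0.1076, 0.0521]
orientation: [-3.141, -0.0, 1.677]
force: [-0.8, -0.2, -0.8]
finger_gap: 0.692
```

Request:
carry_out(increments=[[0.5,0,0,0.001,0,0,0],[0.5,0,0,0.002,0,0,0],[0.5,0,0,0.003,0,0,0],[0.5,0,0,0.003,0,0,0]])

```text
clock: 35.55
eef_pos: [0.55, 0.1075, 0.0494]
orientation: [3.141, 0.0, 1.677]
force: [-0.3, -0.3, 1.0]
finger_gap: 0.686
```

Light contact beginning (about the computed 0.049). Release and retreat.

Request:
carry_out(increments=[[0.5,0,0,0.001,0,0,0],[0.72,0,0,0.001,0,0,0],[0.75,0,0,0.001,0,0,0],[0.78,0,0,0.001,0,0,0],[0.82,0,0,0.001,0,0,0],[0.84,0,0,0,0,0,0],[0.84,0,0,0,0,0,0],[0.84,0,0,-0.01,0,0,0],[0.84,0,0,-0.03,0,0,0],[0.84,0,0,-0.07,0,0,0],[0.84,0,0,-0.11,0,0,0],[0.84,0,0,-0.12,0,0,0],[0.84,0,0,-0.12,0,0,0],[0.84,0,0,-0.12,0,0,0]])

```text
clock: 36.95
eef_pos: [0.5496, 0.1076, 0.1685]
orientation: [-3.141, -0.0, 1.677]
force: [-0.7, 0.6, -0.8]
finger_gap: 0.84
```

```bash
python3 g.py 0.632 -0.31 0.13 -0.17 0.632 -0.31 0.13 2.97
```

```text
t 36.95 pos [0.5496 0.1076 0.1685] ori [-3.1408e+00 -2.0000e-04  1.6768e+00] gap 0.84 F [-0.7  0.6 -0.8]
[-0.4239  0.0378  0.0384] [-7.0000e-04  6.0000e-04  1.8468e+00]
[-0.4239  0.0378  0.0384] [-5.0000e-04 -6.0000e-04 -1.2932e+00]
```

Request:
carry_out(increments=[[0.8,-0.035,0.003,0,0,0,-0.12],[0.7,-0.08,0.007,0,0,0,-0.26],[0.6,-0.125,0.011,0,0,0,-0.4],[0.6,-0.17,0.015,0,0,0,-0.54],[0.6,-0.215,0.019,0,0,0,-0.68],[0.6,-0.26,0.023,0,0,0,-0.82],[0.6,-0.305,0.027,0,0,0,-0.96],[0.6,-0.35,0.031,0.01,0,0,-1.1],[0.6,-0.395,0.035,0.025,0,0,-1.2],[0.6,-0.422,0.037,0.038,0,0,-1.256],[0.6,-0.422,0.037,0.038,0,0,-1.256],[0.6,-0.422,0.037,0.038,0,0,-1.256],[0.6,-0.422,0.037,0.038,0,0,-1.256]])

```text
clock: 38.25
eef_pos: [0.6311, -0.307, 0.1307]
orientation: [3.141, -0.001, 2.933]
force: [0.4, -0.1, 1.1]
finger_gap: 0.597
```

```bash
python3 g.py 0.633 -0.308 0.015 2.93
python3 - <<'E'
from h import *
p,D=grab("top","t8"); crop(p,210,150,410,290,3.5,"t8c")
P=cloud("top",D); ex=np.array([.9944,.106]);ey=np.array([-.106,.9944])
q=P[...,:2]-[.5486,.0903]; bx=q@ex; by=q@ey; z=P[...,2]
for y in range(-48,50,6):
    m=(abs(bx)<.02)&(abs(by*1000-y)<3)&(z<.07); print(y,m.sum(),round(np.nanmedian(z[m])*1000,1),end=" | ")
p2,D2=grab("side","s8"); crop(p2,200,130,400,350,2.7,"s8c")
E
```

```text
t 38.25 pos [ 0.6311 -0.307   0.1307] ori [ 3.1408e+00 -1.1000e-03  2.9329e+00] gap 0.597 F [ 0.4 -0.1  1.1]
[-0.0022 -0.0006  0.1157] [ 0.0008 -0.0011  0.0029]
-48 15 29.1 | -42 30 33.5 | -36 27 36.0 | -30 27 35.3 | -24 25 32.5 | -18 19 25.6 | -12 35 28.8 | -6 29 34.3 | 0 32 36.6 | 6 33 58.3 | 12 30 62.2 | 18 26 63.4 | 24 27 62.4 | 30 24 57.7 | 36 20 35.4 | 42 24 34.0 | 48 19 28.7 |
```

View pics/t8c.png

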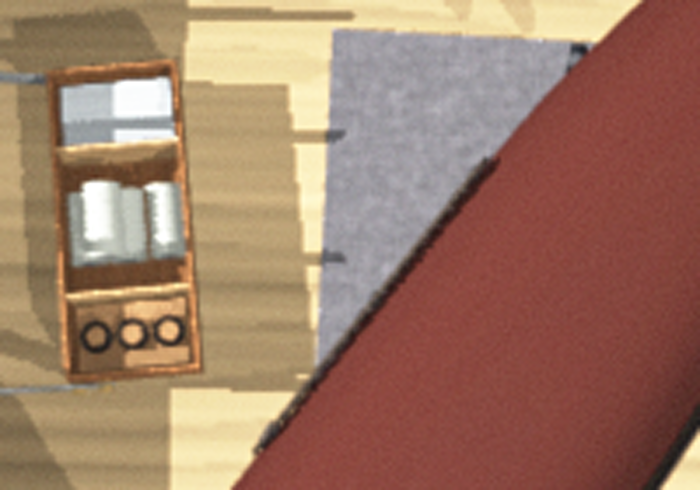

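View pics/s8c.png

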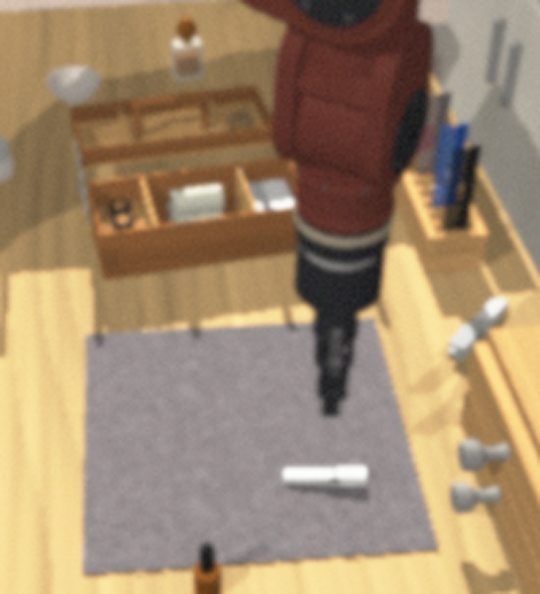

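Request:
carry_out(increments=[[0.6,-0.002,-0.001,0.04,0,0,0],[0.6,-0.002,-0.001,0.07,0,0,0],[0.6,-0.002,-0.001,0.09,0,0,0],[0.6,-0.002,-0.001,0.105,0,0,0],[0.6,-0.002,-0.001,0.112,0,0,0],[0.6,-0.002,-0.001,0.112,0,0,0],[0.45,-0.002,-0.001,0.112,0,0,0],[0.3,-0.002,-0.001,0.112,0,0,0],[0.2,-0.002,-0.001,0.112,0,0,0],[0.1,-0.002,-0.001,0.112,0,0,0],[0,-0.002,-0.001,0.112,0,0,0],[0,-0.002,-0.001,0.112,0,0,0],[0,-0.002,-0.001,0.112,0,0,0]], grip_force=40)

```text
clock: 39.65
eef_pos: [0.6337, -0.31, 0.0205]
orientation: [-3.141, 0.002, 2.933]
force: [0.1, 0.2, 5.9]
finger_gap: 0.149
```

Request:
carry_out(increments=[[0,0,0,-0.02,0,0,0],[0,0,0,-0.05,0,0,0],[0,0,0,-0.09,0,0,0],[0,0,0,-0.13,0,0,0],[0,0,0,-0.17,0,0,0],[0,0,0,-0.19,0,0,0],[0,0,0,-0.19,0,0,0],[0,0,0,-0.19,0,0,0]])

```text
clock: 40.45
eef_pos: [0.6332, -0.3096, 0.209]
orientation: [3.142, 0.0, 2.933]
force: [-0.1, -0.2, -1.5]
finger_gap: 0.151
```

```bash
python3 held.py; python3 g.py 0.437 0.248 0.21 1.677
```

```text
tcp [ 0.6332 -0.3096  0.209 ] gap 0.1510005612403193
t 40.5 pos [ 0.6327 -0.3093  0.2078] ori [ 3.1407e+00 -1.6000e-03  2.9327e+00] gap 0.145 F [-0.2 -0.5  0.1]
[ 0.307   0.5046 -0.0013] [-3.0000e-04 -1.9000e-03  1.2557e+00]
```

View pics/heldc.png

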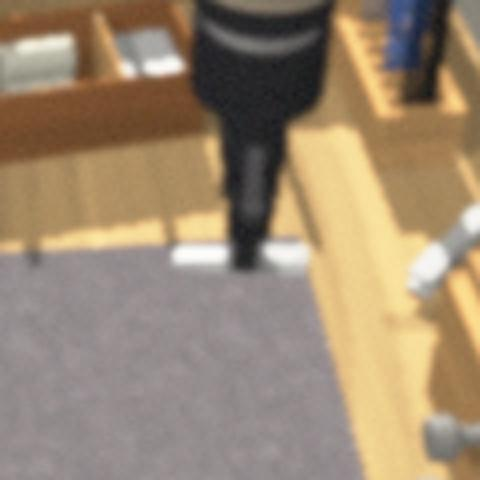

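```bash
python3 - <<'E'
from h import *
ex=np.array([.9944,.106]);ey=np.array([-.106,.9944])
f=lambda c:np.array(c)/3.5+np.array([130,130])-0.36
for c,z in(((122,158),.077),((255,147),.077),((270,457),.077),((132,466),.077),((133,382),.07),((266,374),.07),((182,275),.109),((195,362),.109)):
    q=plane("top",[f(c)],z)[0,:2]; d=q-[.5486,.0903]; print(c,q.round(4),(d@ex*1000).round(1),(d@ey*1000).round(1))
E
python3 g.py 0.4366 0.2493 0.21 1.677
```

```text
(122, 158) [0.6509 0.3261] 126.7 223.6
(255, 147) [0.6625 0.2167] 126.7 113.6
(270, 457) [0.4085 0.1905] -128.7 114.5
(132, 466) [0.399  0.2999] -126.5 224.3
(133, 382) [0.4665 0.306 ] -58.8 223.2
(266, 374) [0.4753 0.1987] -61.4 115.6
(182, 275) [0.5484 0.2617] 18.0 170.4
(195, 362) [0.4796 0.247 ] -52.0 163.2
t 40.5 pos [ 0.6327 -0.3093  0.2078] ori [ 3.1407e+00 -1.6000e-03  2.9327e+00] gap 0.145 F [-0.2 -0.5  0.1]
[ 0.3077  0.5058 -0.0013] [-3.0000e-04 -1.9000e-03  1.2557e+00]
```

Request:
carry_out(increments=[[0,0.018,0.03,0,0,0,0.08],[0,0.04,0.066,0,0,0,0.18],[0,0.062,0.102,0,0,0,0.28],[0,0.084,0.138,0,0,0,0.38],[0,0.106,0.174,0,0,0,0.48],[0,0.128,0.21,0,0,0,0.58],[0,0.15,0.247,0,0,0,0.68],[0,0.172,0.283,0,0,0,0.78],[0,0.194,0.319,0,0,0,0.88],[0,0.216,0.355,0,0,0,0.98],[0,0.238,0.391,0,0,0,1.08],[0,0.26,0.427,0,0,0,1.18],[0,0.28,0.46,0,0,0,1.256],[0,0.296,0.487,0,0,0,1.256],[0,0.308,0.506,0,0,0,1.256],[0,0.308,0.506,0,0,0,1.256],[0,0.308,0.506,0,0,0,1.256],[0,0.308,0.506,0,0,0,1.256],[0,0.308,0.506,0,0,0,1.256]])

```text
clock: 42.4
eef_pos: [0.4369, 0.2484, 0.2089]
orientation: [-3.141, 0.0, 1.675]
force: [0.0, -0.4, 0.6]
finger_gap: 0.15
```

```bash
python3 held.py; python3 g.py 0.4366 0.2493 0.071 1.677;  python3 - <<'E'
from h import *
p2,D2=grab("side","s9"); crop(p2,180,90,330,240,4,"s9c")
E
```

```text
tcp [0.4369 0.2484 0.2089] gap 0.14985428688442784
t 42.45 pos [0.437  0.2485 0.2091] ori [-3.1413e+00  1.0000e-04  1.6754e+00] gap 0.145 F [ 0.2 -0.4 -0.6]
[ 0.0009 -0.0003  0.1381] [-0.0003  0.0001 -0.0016]
```

View pics/s9c.png

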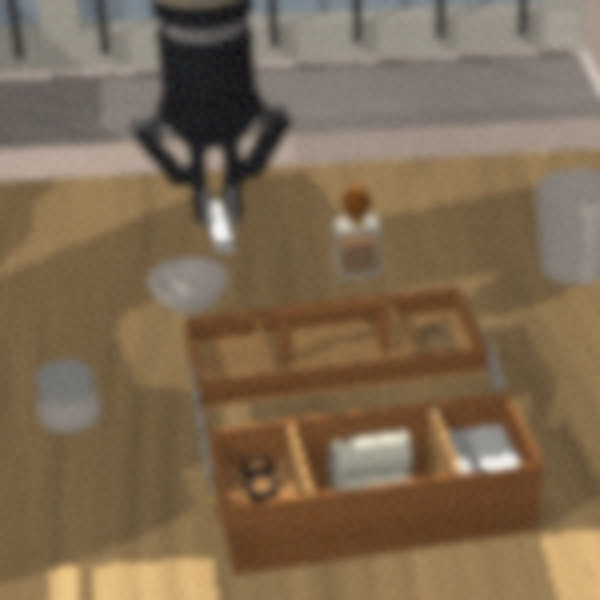

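Request:
carry_out(increments=[[0,0.001,0,0.03,0,0,0],[0,0.001,0,0.06,0,0,0],[0,0.001,0,0.085,0,0,0],[0,0.001,0,0.105,0,0,0],[0,0.001,0,0.12,0,0,0],[0,0.001,0,0.13,0,0,0],[0,0.001,0,0.135,0,0,0],[0,0.001,0,0.138,0,0,0],[0,0.001,0,0.138,0,0,0]])

```text
clock: 43.4
eef_pos: [0.4369, 0.2504, 0.0717]
orientation: [3.141, -0.0, 1.677]
force: [0.6, -0.3, -0.5]
finger_gap: 0.147
```

Request:
carry_out(increments=[[0.18,0,0,0,0,0,0],[0.22,0,0,0,0,0,0],[0.27,0,0,0,0,0,0],[0.32,0,0,0,0,0,0],[0.32,0,0,0,0,0,0],[0.32,0,0,-0.02,0,0,0],[0.32,0,0,-0.05,0,0,0],[0.32,0,0,-0.09,0,0,0],[0.32,0,0,-0.13,0,0,0],[0.32,0,0,-0.13,0,0,0],[0.32,0,0,-0.13,0,0,0]])

```text
clock: 44.5
eef_pos: [0.4373, 0.2505, 0.2021]
orientation: [3.139, -0.0, 1.677]
force: [-0.1, 0.4, -0.1]
finger_gap: 0.32
```

```bash
python3 g.py 0.5306 0.2596 0.21 3.248;  python3 - <<'E'
from h import *
p2,D2=grab("side","s10"); crop(p2,180,90,330,240,4,"s10c")
E
```

```text
t 44.5 pos [0.4373 0.2505 0.2021] ori [ 3.1395e+00 -4.0000e-04  1.6768e+00] gap 0.32 F [-0.1  0.4 -0.1]
[-0.0008  0.0938 -0.0077] [ 1.9000e-03  1.4000e-03 -1.5712e+00]
```

View pics/s10c.png

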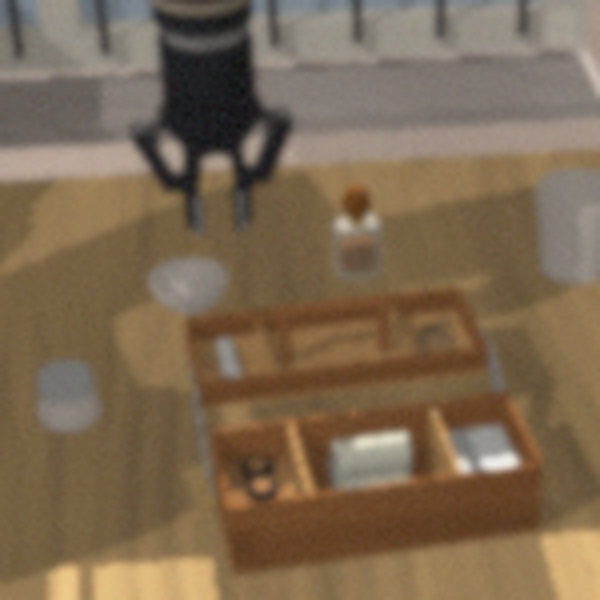

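Request:
carry_out(increments=[[0.4,0,0.01,-0.005,0,0,-0.13],[0.4,0,0.02,-0.008,0,0,-0.27],[0.4,0,0.03,-0.008,0,0,-0.41],[0.4,0,0.04,-0.008,0,0,-0.55],[0.45,0,0.05,-0.008,0,0,-0.69],[0.5,0,0.06,-0.008,0,0,-0.83],[0.5,0,0.07,-0.008,0,0,-0.97],[0.5,0,0.08,-0.008,0,0,-1.11],[0.5,0,0.09,-0.008,0,0,-1.25],[0.5,-0.001,0.094,-0.008,0,0,-1.39],[0.5,-0.001,0.094,-0.008,0,0,-1.52],[0.5,-0.001,0.094,-0.008,0,0,-1.571],[0.5,-0.001,0.094,-0.008,0,0,-1.571],[0.5,-0.001,0.094,-0.008,0,0,-1.571],[0.5,-0.001,0.094,-0.008,0,0,-1.571]], grip_force=60)

```text
clock: 46.05
eef_pos: [0.5298, 0.2592, 0.2086]
orientation: [-3.142, -0.001, -3.037]
force: [0.9, -0.3, 0.6]
finger_gap: 0.502
```

```bash
python3 g.py 0.5306 0.2596 0.0955 3.248
```

```text
t 46.05 pos [0.5298 0.2592 0.2086] ori [-3.1415e+00 -9.0000e-04 -3.0367e+00] gap 0.502 F [ 0.9 -0.3  0.6]
[-0.0009  0.0003  0.1131] [-0.0001 -0.0009 -0.0015]
```

Request:
carry_out(increments=[[0.5,-0.001,0,0.035,0,0,0],[0.5,-0.001,0,0.07,0,0,0],[0.5,-0.001,0,0.095,0,0,0],[0.5,-0.001,0,0.108,0,0,0],[0.5,-0.001,0,0.113,0,0,0],[0.5,-0.001,0,0.113,0,0,0],[0.3,-0.001,0,0.113,0,0,0],[0.2,-0.001,0,0.113,0,0,0],[0.1,-0.001,0,0.113,0,0,0],[0,-0.001,0,0.113,0,0,0],[0,-0.001,0,0.113,0,0,0],[0,-0.001,0,0.113,0,0,0],[0,-0.001,0,0.113,0,0,0]])

```text
clock: 47.35
eef_pos: [0.5319, 0.2601, 0.0978]
orientation: [3.14, 0.002, -3.035]
force: [0.4, 4.4, 6.1]
finger_gap: 0.125
```

Run:
```python
from h import *
s=r.state();print(s['eef_pos'],s['force'].round(1),s['finger_gap'])
N=44; rows=[]; a0=1.833; f=lambda a:(.108*(.7071-np.cos(.7854+a)),-.108*(np.sin(.7854+a)-.7071))
y0,z0=f(a0)
for i in range(1,N+1):
    u=i/N; u=3*u*u-2*u**3
    a=a0+(0.02-a0)*u; y,z=f(a); rows.append((y-y0,z-z0))
h=22
print([[0,0,round(float(y),3),round(float(z),3),0,0,0] for y,z in rows[:h]][2:]); Y,Z=[round(float(v),3) for v in rows[h-1]]
print([[0,0,round(float(y-Y),3),round(float(z-Z),3),0,0,0] for y,z in rows[h:]])
```

```text
[0.53192333 0.26012848 0.09784171] [0.4 4.4 6.1] 0.12543478546731465
[[0, 0, -0.001, -0.002, 0, 0, 0], [0, 0, -0.002, -0.004, 0, 0, 0], [0, 0, -0.004, -0.006, 0, 0, 0], [0, 0, -0.005, -0.008, 0, 0, 0], [0, 0, -0.007, -0.011, 0, 0, 0], [0, 0, -0.01, -0.014, 0, 0, 0], [0, 0, -0.012, -0.017, 0, 0, 0], [0, 0, -0.015, -0.021, 0, 0, 0], [0, 0, -0.019, -0.024, 0, 0, 0], [0, 0, -0.023, -0.027, 0, 0, 0], [0, 0, -0.027, -0.031, 0, 0, 0], [0, 0, -0.031, -0.034, 0, 0, 0], [0, 0, -0.036, -0.038, 0, 0, 0], [0, 0, -0.042, -0.041, 0, 0, 0], [0, 0, -0.047, -0.044, 0, 0, 0], [0, 0, -0.053, -0.046, 0, 0, 0], [0, 0, -0.059, -0.048, 0, 0, 0], [0, 0, -0.065, -0.05, 0, 0, 0], [0, 0, -0.072, -0.052, 0, 0, 0], [0, 0, -0.078, -0.053, 0, 0, 0]]
[[0, 0, -0.007, -0.001, 0, 0, 0], [0, 0, -0.014, -0.001, 0, 0, 0], [0, 0, -0.02, -0.001, 0, 0, 0], [0, 0, -0.027, -0.0, 0, 0, 0], [0, 0, -0.033, 0.0, 0, 0, 0], [0, 0, -0.039, 0.002, 0, 0, 0], [0, 0, -0.045, 0.003, 0, 0, 0], [0, 0, -0.051, 0.005, 0, 0, 0], [0, 0, -0.056, 0.007, 0, 0, 0], [0, 0, -0.061, 0.009, 0, 0, 0], [0, 0, -0.066, 0.011, 0, 0, 0], [0, 0, -0.07, 0.014, 0, 0, 0], [0, 0, -0.074, 0.016, 0, 0, 0], [0, 0, -0.077, 0.018, 0, 0, 0], [0, 0, -0.08, 0.02, 0, 0, 0], [0, 0, -0.083, 0.023, 0, 0, 0], [0, 0, -0.085, 0.024, 0, 0, 0], [0, 0, -0.087, 0.026, 0, 0, 0], [0, 0, -0.088, 0.027, 0, 0, 0], [0, 0, -0.09, 0.028, 0, 0, 0], [0, 0, -0.09, 0.029, 0, 0, 0], [0, 0, -0.09, 0.029, 0, 0, 0]]
```

Request:
carry_out(increments=[[0,0,-0.001,-0.002,0,0,0],[0,0,-0.002,-0.004,0,0,0],[0,0,-0.004,-0.006,0,0,0],[0,0,-0.005,-0.008,0,0,0],[0,0,-0.007,-0.011,0,0,0],[0,0,-0.01,-0.014,0,0,0],[0,0,-0.012,-0.017,0,0,0],[0,0,-0.015,-0.021,0,0,0],[0,0,-0.019,-0.024,0,0,0],[0,0,-0.023,-0.027,0,0,0],[0,0,-0.027,-0.031,0,0,0],[0,0,-0.031,-0.034,0,0,0],[0,0,-0.036,-0.038,0,0,0],[0,0,-0.042,-0.041,0,0,0],[0,0,-0.047,-0.044,0,0,0],[0,0,-0.053,-0.046,0,0,0],[0,0,-0.059,-0.048,0,0,0],[0,0,-0.065,-0.05,0,0,0],[0,0,-0.072,-0.052,0,0,0],[0,0,-0.078,-0.053,0,0,0]])

```text
clock: 49.35
eef_pos: [0.5403, 0.1819, 0.1508]
orientation: [3.141, 0.003, -3.035]
force: [0.2, 3.0, 6.8]
finger_gap: 0.121
```

Request:
carry_out(increments=[[0,0,-0.007,-0.001,0,0,0],[0,0,-0.014,-0.001,0,0,0],[0,0,-0.02,-0.001,0,0,0],[0,0,-0.027,0,0,0,0],[0,0,-0.033,0,0,0,0],[0,0,-0.039,0.002,0,0,0],[0,0,-0.045,0.003,0,0,0],[0,0,-0.051,0.005,0,0,0],[0,0,-0.056,0.007,0,0,0],[0,0,-0.061,0.009,0,0,0],[0,0,-0.066,0.011,0,0,0],[0,0,-0.07,0.014,0,0,0],[0,0,-0.074,0.016,0,0,0],[0,0,-0.077,0.018,0,0,0],[0,0,-0.08,0.02,0,0,0],[0,0,-0.083,0.023,0,0,0],[0,0,-0.085,0.025,0,0,0],[0,0,-0.087,0.026,0,0,0],[0,0,-0.09,0.029,0,0,0],[0,0,-0.09,0.029,0,0,0]])

```text
clock: 51.35
eef_pos: [0.5498, 0.0913, 0.1204]
orientation: [-3.14, 0.002, -3.036]
force: [6.9, -3.7, 0.5]
finger_gap: 0.125
```

Request:
carry_out(increments=[[0,0,-0.001,0.001,0,0,0],[0,0,-0.001,0.002,0,0,0],[0,0,-0.001,0.002,0,0,0],[0.15,0,-0.001,0.002,0,0,0],[0.2,0,-0.001,0.002,0,0,0],[0.3,0,-0.001,0.002,0,0,0],[0.4,0,-0.001,0.002,0,0,0],[0.4,0,-0.001,0.002,0,0,0],[0.4,0,-0.001,0.002,0,0,0],[0.4,0,-0.001,-0.02,0,0,0],[0.4,0,-0.001,-0.06,0,0,0],[0.4,0,-0.001,-0.1,0,0,0],[0.4,0,-0.001,-0.12,0,0,0],[0.4,0,-0.001,-0.12,0,0,0],[0.4,0,-0.001,-0.12,0,0,0],[0.4,0,-0.001,-0.12,0,0,0]])

```text
clock: 52.95
eef_pos: [0.5485, 0.0913, 0.2388]
orientation: [3.141, -0.002, -3.035]
force: [-0.1, 0.7, 0.5]
finger_gap: 0.4
```

Request:
carry_out(increments=[[0.4,0.03,0.03,-0.01,0,0,0],[0.4,0.06,0.06,-0.02,0,0,0],[0.4,0.09,0.1,-0.02,0,0,0],[0.4,0.11,0.14,-0.02,0,0,0],[0.4,0.13,0.18,-0.02,0,0,0],[0.4,0.13,0.22,-0.02,0,0,0],[0.4,0.13,0.25,-0.02,0,0,0],[0.4,0.13,0.25,-0.02,0,0,0],[0.4,0.13,0.25,-0.02,0,0,0],[0.4,0.13,0.25,-0.02,0,0,0],[0.4,0.13,0.25,-0.02,0,0,0],[0.4,0.13,0.25,-0.02,0,0,0],[0.4,0.13,0.25,-0.02,0,0,0],[0.4,0.13,0.25,-0.02,0,0,0],[0.4,0.13,0.25,-0.02,0,0,0]])

```text
clock: 54.45
eef_pos: [0.3934, 0.326, 0.2604]
orientation: [3.141, 0.0, -3.036]
force: [0.5, -0.3, 0.7]
finger_gap: 0.399
```

```bash
python3 g.py;  python3 - <<'E'
from h import *
p,D=grab("top","t11"); crop(p,90,150,330,290,3.3,"t11c"); P=cloud("top",D)
p2,D2=grab("side","s11"); crop(p2,180,90,360,240,4,"s11c")
for n,P in(("top",P),("side",cloud("side",D2))):
    m=(P[...,2]>0.112)&(P[...,2]<0.14)&(P[...,0]>0.45)&(P[...,0]<0.65)&(P[...,1]<0.2)&(P[...,1]>0)
    print(n,m.sum(),np.nanmedian(P[m],0),np.nanmax(P[m][:,2]))
    q=P[m][:,:2]*1000; print(cv2.minAreaRect(q.astype(np.float32)))
E
```

```text
t 54.45 pos [0.3934 0.326  0.2604] ori [ 3.1415e+00  2.0000e-04 -3.0357e+00] gap 0.399 F [ 0.5 -0.3  0.7]
top 168 [0.54847365 0.09072451 0.13071631] 0.1363011957035376
((549.1978149414062, 91.31364440917969), (100.40716552734375, 12.342427253723145), 5.974067211151123)
side 147 [0.54839267 0.08667605 0.12742448] 0.13422543968230294
((550.1268920898438, 88.2673110961914), (102.18582916259766, 15.585518836975098), 5.595876693725586)
```

View pics/t11c.png

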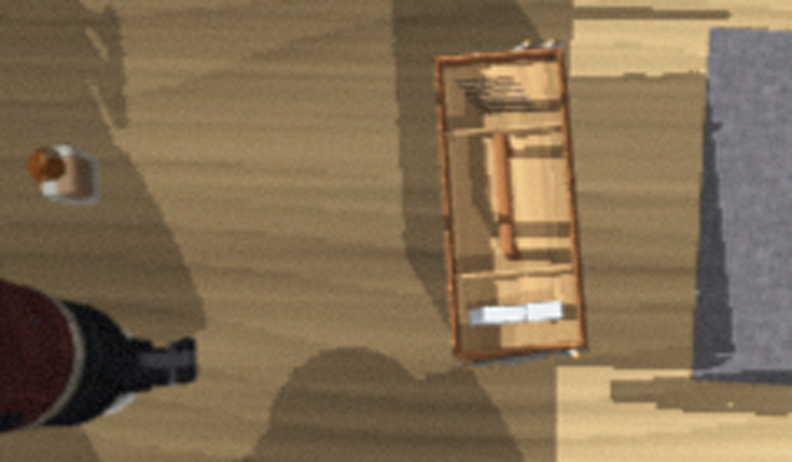

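View pics/s11c.png

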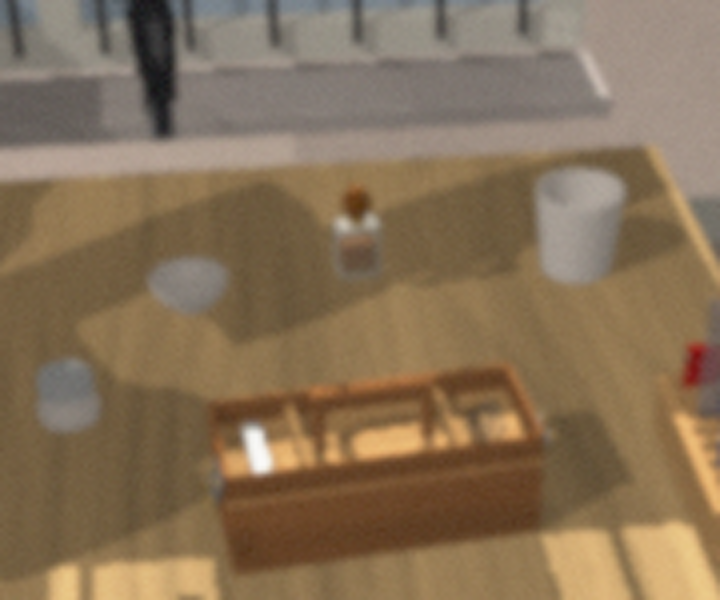

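Request:
carry_out(increments=[[0.4,0,0,0,0,0,0],[0.4,0,0,0,0,0,0],[0.4,0,0,0,0,0,0],[0.4,0,0,0,0,0,0],[0.4,0,0,0,0,0,0],[0.4,0,0,0,0,0,0],[0.4,0,0,0,0,0,0],[0.4,0,0,0,0,0,0],[0.4,0,0,0,0,0,0],[0.4,0,0,0,0,0,0]])

```text
clock: 55.55
eef_pos: [0.3933, 0.3261, 0.2603]
orientation: [3.142, 0.0, -3.035]
force: [0.4, 0.3, 0.3]
finger_gap: 0.398
```

Run:
```python
from h import *
p0=cv2.imread("pics/side0.png"); p,D=grab("side","s12"); P=cloud("side",D)
m=(P[...,2]>0.112)&(P[...,2]<0.14)&(P[...,0]>0.45)&(P[...,0]<0.65)&(P[...,1]<0.2)&(P[...,1]>0)
print(np.nanmedian(P[m],0))
d=np.abs(p0.astype(int)-p[:,:,::-1]).sum(2)
for n,(x,y) in dict(polish=(277,343),comb=(303,378),perfume=(269,149),bowl=(227,160),jar=(197,188)).items(): print(n,np.median(d[y-8:y+8,x-8:x+8]))
print(r.hand_in())
```

```text
[0.54858631 0.08682679 0.12667284]
polish 7.0
comb 7.0
perfume 7.0
bowl 9.0
jar 9.0
the job is handed in; nothing more can be done
None
```

The job is handed in at about 56 s: the tray is back closed with all four rollers packed in the middle compartment and the clip in its pocket. The hand-in gives no verdict, so what follows rests on my own checks.

- **Rollers:** only four of the five were there. Three lie side by side on the compartment floor. The fourth is saddled between the middle one and the one on the tray's opening side. Before closing, depth readings put the saddled roller's centre about 43 mm above the floor (39 to 47 mm allowed). The tops of the floor rollers were level with rollers lying flat. Once the tray was closed I could not see them again.
- **Clip:** I took the 80 mm clip from the mat; a larger one (about 115 mm) on the shelf and one near the front edge stayed put. It lies flat in the empty pocket at the box's -x end, seen there in both cameras after closing.
- **Tray:** after closing, the handle was within about 1 mm of where it was at the start in both cameras.
- **Bystanders:** all five match the first side picture.

One thing ran higher than planned: setting down the first roller pressed with about 29 N at the wrist because I lowered it slightly too far. That is under the limits. No roller was seen to be knocked aside, and the grip did not drop anything.

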